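Peg the drying post into the board and slip the napkin ring over it

ROBOT

A 6-joint arm with a two-finger parallel gripper is mounted at the origin on the work surface. World frame = base frame: x ahead of the robot, y to its left, z up, the work surface at z = 0. Lengths are in m, angles in degrees, forces in N, time in s.
With the tool pointing down it reaches from about 0.375 to 0.9 m from the base axis. Payload 3.1 kg.
Tool frame: the origin (TCP) lies at the very end of the fingers, on their centre line; the grasp point (between the pads) lies 19 mm behind it; z points along the fingers, y is the direction in which the jaws open and shut (so a half turn about z gives the same grasp; the last joint's range is limited). The gripper opens to 87 mm and grips with 3 to 60 N. Pads are 19 mm wide; open, the fingers measure 117 mm over their backs; the gripper's body (75 mm by 190 mm) begins 51 mm behind the grasp point.
Start: joints at [-85.571, 30.224, 82.088, -0, 67.689, -10.227], TCP at [0.158, -0.605, 0.186] pointing down, gripper open.
Joint ranges: [-176.69, 176.69], [-43.24, 126.21], [12.49, 139.97], [-82, 262], [0, 151.66], [-163.58, 163.58]. Speed limits (degrees/s): [159.86, 159.86, 180, 180, 180, 180].

INTERFACE

Orientations are given as a 3x3 rotation matrix whose columns are the frame's x, y, z axes.
In Python, from rig import telemetry, viewer, ticket gives the robot as it stands. The module is installed in compiled form; this text tells all that it offers.
- The arm moves only by the shell command python3 -m inch 'ROWS'. ROWS is JSON, a list of rows, each an object of numbers: "tx", "ty", "tz": the shift along the world's x, y, z in cm; "spin": the turn about the world's z in rad; "gripper": the closure, from -1 (fully open) to 1 (shut). In form: [{"tx": .., "ty": .., "tz": .., "spin": .., "gripper": ..}, ...]. A call has exactly 10 rows; each row is the pose to reach, as a shift and turn from the pose commanded when the call began; what a row does not reach only later rows make up. A row lasts 1/10 s, in which the tool goes at most 50 mm and 8.59 degrees, less where a joint would pass 70% of its speed; a pose out of reach is approached as far as the arm can. A call with a gripper value outside its range is refused whole. The fingers move at their own pace and stop on an object; the grip force is fixed at half the most. Time passes only in rows, so rows that repeat a pose let the fingers close, or fill a call up. It gives the time, the measured TCP pose, the force and the opening at its end, in the units of the state.
- telemetry.read_state(): the state, without advancing time (a new reading comes with each control period).
- viewer.capture(name): name is "scene" or "side" or "wrist"; returns a dict with "image" (420x560x3 uint8, blue, green, red), "depth" (420x560 float32, m along the optical axis (not along the pixel's ray), 0 where there is no reading), "camera_matrix" (3x3 intrinsics, pixels), "xyz" and "rotation" of the camera in the world. Camera axes: x right, y up, looking along -z (the intrinsics and any distortion apply to the point x, -y, -z); pixel columns grow to the right and rows downward; lengths in m; the calibration is good to about 2 mm. A picture is of the moment at which its call begins.
- ticket.hand_in(): hands the job in, once; it reports no verdict.
The state is a dict: "time_s": time; "joint_positions": joint angles; "qvel": joint speeds; "tau": joint torques, N m; "position": TCP position; "tcp_rot": TCP orientation; "force": force on the tool from outside, world axes, zero at the start; "moment": the same for the moment, N m; "opening": opening from 0.0 (shut) to 1.0 (fully open).
Only numpy, scipy, OpenCV 4.12 (cv2) and the standard library are available. Lean on these libraries where they do the work, as an engineer would, in place of code of your own. Each camera call takes 0.05 s, during which the arm holds its last target.

TASK

Take the red drying post from its wooden holder and plug it into the drying board: its hole is hidden under a flush dust plug somewhere inside the brass circle, so feel for it by sliding the peg about under light pressure (never over 30 N) until it drops in, and press the post fully home, flange flat on the pad. Then slip the fired-clay napkin ring over the standing post so that it rests flat on the flange, and leave the bystanding things where they are.

Things in the scene. Friction and masses are not known exactly. Their poses are not given: they have to be found in the camera images.
- mark (a point): Centre of the thin brass circle (48 mm across) on the drying board, on the top face of its grey pad, z up. The pad has one vertical blind hole, 16 mm across, 22 mm deep, hidden and not measured: its centre lies anywhere within 7.5 mm of this point along this frame's x and along its y. A dust plug of the same grey closes it flush; its weak spring gives way under 0.3 to 0.7 N and lets the peg in.
- board: The drying board, fixed to the table: brown wooden frame 150 (x) by 160 mm (y), 32 mm high, around the 90 by 90 mm grey pad, whose top is 30 mm above the table (2 mm below the frame's). The pad floats on springs: it stays level and sinks straight down about 0.4 mm per newton pressed on it, at most 8 mm. Origin in the middle of the board's underside, 30 mm below the mark; z up.
- post_mid (a point): Centre of the grip of the loose drying post, z up along the post. The grip is a red square bar 18 by 18 mm (sides along this frame's x and y), 54 mm tall, from 29 mm below to 25 mm above this point. Below it sits a round wooden flange 40 mm across, 6 mm thick. It starts upright in the holder. About 150 g.
- post_foot (a point): Centre of the underside of the post's flange, 35 mm below post_mid; z up. From here a round peg 14 mm in diameter runs 16 mm down, its foot chamfered by 2 mm. With the post fully home this point is level with the top of the pad.
- post: The same post; origin at the centre of the flange's underside, z up.
- holder: Fixed plywood block 80 by 80 mm, 45 mm high, in which the post stands: the post's flange lies on its top, the peg loosely in its 21 mm hole. Origin in the middle of its underside, on the table.
- ring_mid (a point): Centre (half-way up) of the loose napkin ring: pinkish fired clay, outer diameter 60 mm, hole 34 mm, 24 mm high, its axis z upright; about 110 g. It starts lying flat on a white tile, so its underside is 12 mm below this point.
- napkin_ring: The same ring; origin in the middle of its underside, z along its axis.
- tile: Fixed white tile 110 by 110 mm, 12 mm thick, under the ring; origin in the middle of its underside. Holder and tile may stand on either side of the board.
- glaze_jar: Bystander: loose amber jar, 56 mm across, 75 mm high; origin in the middle of its underside.
- cutter: Bystander: loose round steel cutter, 60 mm across, 28 mm high; origin in the middle of its underside.
- slip_bowl: Bystander: loose white bowl, 110 mm across, 45 mm high; origin in the middle of its underside.
- brush_cup: Bystander: loose blue cup, 72 mm across, 90 mm high; origin in the middle of its underside.
- modelling_tool: Bystander: loose wooden-handled spatula, 170 mm long, lying on the table along its x.
- pin_mid (a point): Bystander: centre of a loose red rolling pin lying along y, 44 mm thick, 340 mm long over its handles.
Things that resemble listed ones, but are neither listed nor needed, are in the scene too. What is shaped like the post but purple is not meant.

How it is judged (in metres and radians):
On the way:
1. the post stands upright in the board's hole, pressed fully home, with the ring not yet on it (z of post_foot in the frame of mark below 0.0025 m and distance between post_foot and mark below 0.016 m and angle between post_mid's own z axis and vertical below 0.08 rad and horizontal distance between ring_mid and post_mid above 0.06 m), for 0.2 s.
At the end, for the whole second after the job is handed in: The post stands upright (within 0.08 rad) in the board's hole, its flange within 2.5 mm of the pad's top, and the napkin ring lies flat around it on the flange (within 4 mm in height, 0.12 rad), both at rest (z of post_foot in the frame of mark below 0.0025 m and distance between post_foot and mark below 0.016 m and angle between post_mid's own z axis and vertical below 0.08 rad and horizontal distance between ring_mid and post_mid below 0.011 m and z of ring_mid in the frame of post_foot between 0.012 and 0.022 m and angle between ring_mid's own z axis and vertical below 0.12 rad and linear speed of each of napkin_ring, post below 0.02 m/s); the robot touches nothing.
It fails at once if the post is pressed on the board with more than 30 N (contact force between post and board above 30 N).
It fails at once if a bystander is pushed 3 cm or more from its place (distance of any of glaze_jar, cutter, slip_bowl, brush_cup, modelling_tool, pin_mid from where it was at the start of the episode above 0.03 m).
It also fails if it takes over 72 s, if anything falls off the work surface, if the arm or the gripper's body presses on something with over 40 N, if the wrist force passes 120 N, or if a joint passes its speed limit or range.

## Working session

There is one attempt and no reset: what is moved stays moved. The work goes in short steps, Python scripts to look and compute and a shell command to move; the robot and the scene stay as the last step left them, time stands still between calls to the robot, and variables do not carry over. Pictures are saved under pics/ and viewed, and the job is handed in when it is done.

```bash
mkdir -p pics; ls; cat > h.py <<'E'
import numpy as np, cv2, json
from rig import telemetry, viewer, ticket
def cap(name, fn):
    c=viewer.capture(name); cv2.imwrite('pics/'+fn+'.png',c['image']); np.savez('pics/'+fn+'.npz',**{k:np.array(v) for k,v in c.items()}); return c
def load(fn): 
    d=np.load('pics/'+fn+'.npz'); return {k:d[k] for k in d.files}
def ray(c,u,v):
    K=np.array(c['camera_matrix']); d=np.linalg.inv(K)@np.array([u,v,1.]); d=np.array([d[0],-d[1],-d[2]])
    return np.array(c['xyz']), np.array(c['rotation'])@d
def onz(c,u,v,z):
    o,d=ray(c,u,v); t=(z-o[2])/d[2]; return o+t*d
def pt(c,u,v):
    o,d=ray(c,u,v); return o+d*c['depth'][int(round(v)),int(round(u))]
def cloud(c):
    H,W=c['depth'].shape; u,v=np.meshgrid(np.arange(W),np.arange(H)); K=np.array(c['camera_matrix'])
    d=np.linalg.inv(K)@np.stack([u.ravel(),v.ravel(),np.ones(u.size)]); d=np.stack([d[0],-d[1],-d[2]])*c['depth'].ravel()
    return (np.array(c['rotation'])@d).T.reshape(H,W,3)+np.array(c['xyz'])
def proj(c,p):
    q=np.array(c['rotation']).T@(np.array(p)-np.array(c['xyz'])); q=np.array([q[0],-q[1],-q[2]]); q=np.array(c['camera_matrix'])@q; return q[:2]/q[2]
def st():
    s=telemetry.read_state(); print({k:np.round(s[k],4).tolist() for k in ['time_s','position','force','moment','opening','joint_positions']}); return s
E
python3 - <<'E'
from h import *
s=st(); print(s['tcp_rot'])
for n in ['scene','side','wrist']:
    c=cap(n,n+'0'); print(n,c['xyz'],np.round(c['rotation'],3).tolist(),c['camera_matrix'], [k for k in c])
E
```

```text
pics
{'time_s': 0.0, 'position': [0.1581, -0.6038, 0.1855], 'force': [0.0529, 0.0569, 0.421], 'moment': [-0.0096, -0.0045, -0.0111], 'opening': 1.0011, 'joint_positions': [-85.5703, 30.2793, 82.1568, -0.0013, 67.6902, -10.2263]}
[[ 9.67459990e-01  2.53023975e-01 -1.90898457e-04]
 [ 2.53023775e-01 -9.67457567e-01  2.19661234e-03]
 [ 3.71109430e-04 -2.17343640e-03 -9.99997569e-01]]
scene [ 1.4099097  -0.77831979  0.83608552] [[0.687, -0.414, 0.597], [0.726, 0.419, -0.545], [-0.025, 0.808, 0.589]] [[515.34187787   0.         285.28590051]
 [  0.         515.34187787 206.0257343 ]
 [  0.           0.           1.        ]] ['image', 'depth', 'camera_matrix', 'xyz', 'rotation']
side [0.50191565 1.22856988 0.95002593] [[-0.998, 0.017, -0.059], [-0.058, -0.559, 0.827], [-0.019, 0.829, 0.559]] [[518.05749592   0.         283.96981213]
 [  0.         518.05749592 215.88283818]
 [  0.           0.           1.        ]] ['image', 'depth', 'camera_matrix', 'xyz', 'rotation']
wrist [ 0.23561582 -0.58340476  0.38472248] [[0.253, 0.926, 0.281], [-0.968, 0.242, 0.074], [0.0, -0.29, 0.957]] [[357.78603551   0.         285.44103492]
 [  0.         357.78603551 209.36002324]
 [  0.           0.           1.        ]] ['image', 'depth', 'camera_matrix', 'xyz', 'rotation']
```

View pics/scene0.png

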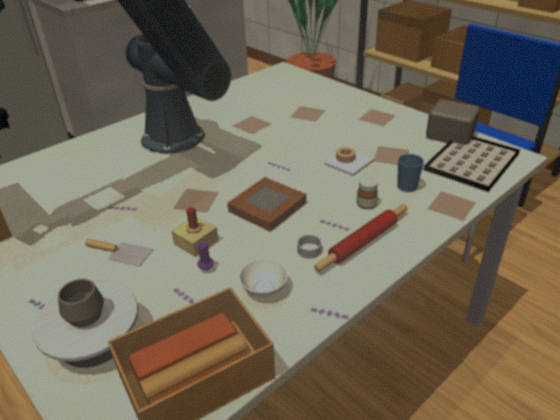

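View pics/side0.png

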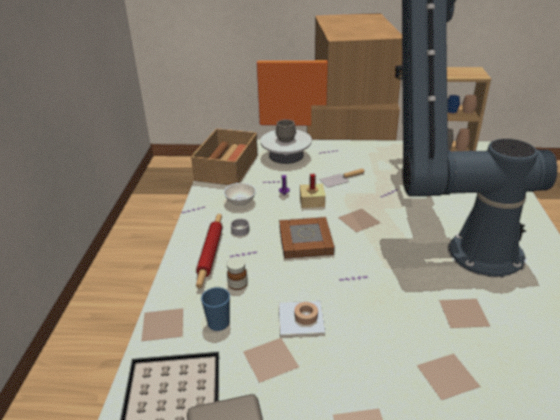

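View pics/wrist0.png

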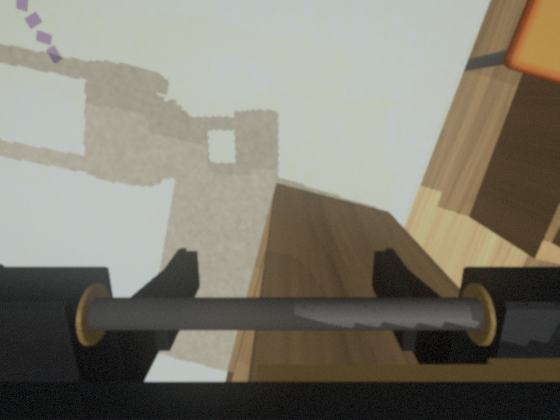

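The scene view shows the red post in its yellow holder at about (193,225), the board at (267,202), the ring on its tile at (346,156), and a purple decoy at (204,256). The side view shows the post at (312,188), the board at (306,237) and the ring at (306,314). Next I'll measure these from both views.

```bash
python3 - <<'E'
from h import *
for n in ['scene0','side0']:
    c=load(n); img=c['image']; P=cloud(c); hsv=cv2.cvtColor(img,cv2.COLOR_BGR2HSV)
    print(n,'table z med',np.median(P[(P[...,0]>0.35)&(P[...,0]<0.8)&(abs(P[...,1])<0.6)&(c['depth']>0)][:,2]))
    # red
    m=(((hsv[...,0]<8)|(hsv[...,0]>172))&(hsv[...,1]>150)&(hsv[...,2]>50)).astype(np.uint8)
    k,l,s,ce=cv2.connectedComponentsWithStats(m)
    for i in range(1,k):
        if s[i,4]>15:
            q=P[(l==i)&(c['depth']>0)]
            print('red',s[i],np.round(ce[i],1),'xyz med',np.round(np.median(q,0),4),'min',np.round(q.min(0),4),'max',np.round(q.max(0),4))
    # objects above table
    W=(P[...,0]>0.2)&(P[...,0]<0.95)&(abs(P[...,1])<0.7)&(c['depth']>0)
    for lo,hi in [(0.006,0.017),(0.022,0.031),(0.0315,0.04),(0.04,0.049),(0.028,0.04)]:
        m=(W&(P[...,2]>lo)&(P[...,2]<hi)).astype(np.uint8)
        k,l,s,ce=cv2.connectedComponentsWithStats(m)
        for i in range(1,k):
            if s[i,4]>60:
                q=P[l==i]; print(lo,s[i],np.round(ce[i],1),np.round(np.median(q,0),4),np.round(q.min(0),3),np.round(q.max(0),3))
E
```

```text
scene0 table z med -0.0008361439410354832
red [188 208   7   5  28] [190.6 210. ] xyz med [ 0.5156 -0.2713  0.1031] min [ 0.5054 -0.2792  0.0999] max [ 0.5248 -0.2633  0.1067]
red [332 211  65  46 807] [365.6 232.1] xyz med [0.82   0.0244 0.0396] min [ 0.7989 -0.0827  0.0227] max [0.8337 0.136  0.0457]
0.006 [ 424  134   96   57 2677] [471.9 160.7] [0.8083 0.5494 0.0096] [0.615 0.412 0.006] [0.918 0.699 0.017]
0.006 [324 153  50  22 490] [349.7 163.2] [0.5558 0.268  0.0102] [0.482 0.226 0.006] [0.597 0.351 0.016]
0.006 [397 181  21  11  65] [406.4 187.4] [0.756  0.2845 0.012 ] [0.717 0.275 0.006] [0.771 0.314 0.017]
0.006 [228 199  79  32 260] [267.2 216.5] [ 0.5952 -0.1112  0.0115] [ 0.471 -0.135  0.006] [0.617 0.047 0.017]
0.006 [357 200  21   9  66] [366.2 205.1] [0.7292 0.1366 0.0117] [0.697 0.128 0.006] [0.742 0.175 0.017]
0.006 [335 225  59  39  87] [362.6 246.1] [0.8311 0.0047 0.014 ] [ 0.814 -0.082  0.007] [0.834 0.119 0.017]
0.006 [ 85 239  33  13 149] [101.4 246. ] [ 0.3746 -0.4532  0.0134] [ 0.327 -0.478  0.006] [ 0.407 -0.425  0.017]
0.006 [173 239  26  17  83] [185.7 247
[... 8241 characters left out ...]
] [ 0.711 -0.315  0.028] [ 0.806 -0.247  0.04 ]
0.028 [301 196  24   6  73] [313.2 198.9] [ 0.5042 -0.2312  0.0343] [ 0.471 -0.243  0.028] [ 0.547 -0.22   0.04 ]
0.028 [ 279  216   56   36 1595] [305.2 233.7] [ 0.5288 -0.0347  0.0331] [ 0.443 -0.135  0.028] [0.612 0.051 0.04 ]
0.028 [195 223  27  62 298] [207.6 259.1] [0.7964 0.1196 0.034 ] [ 0.787 -0.08   0.028] [0.83  0.199 0.04 ]
0.028 [226 273  21  11  71] [237.3 279.5] [0.7032 0.1835 0.0349] [0.683 0.16  0.028] [0.738 0.192 0.04 ]
0.028 [294 301  24  20 282] [305.4 310.6] [0.5206 0.2947 0.0361] [0.491 0.26  0.028] [0.549 0.321 0.04 ]
0.028 [205 312  25  13  79] [217.6 320. ] [0.7321 0.3349 0.0343] [0.709 0.307 0.028] [0.767 0.342 0.04 ]
```

```bash
python3 - <<'E'
from h import *
a=cv2.imread('pics/scene0.png')[130:290,160:420]; cv2.imwrite('pics/z1.png',cv2.resize(a,None,fx=3,fy=3,interpolation=cv2.INTER_CUBIC))
a=cv2.imread('pics/side0.png')[160:345,180:370]; cv2.imwrite('pics/z2.png',cv2.resize(a,None,fx=3.2,fy=3.2,interpolation=cv2.INTER_CUBIC))
E
```

```text
(no output)
```

View pics/z1.png

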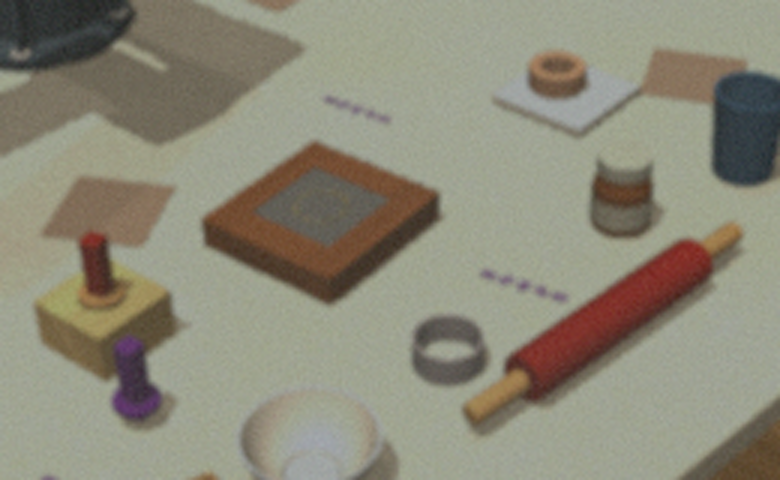

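View pics/z2.png

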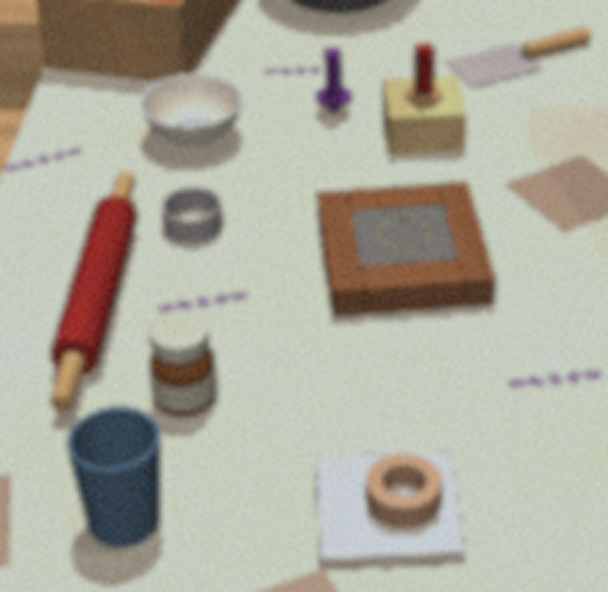

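The zooms show the post in its holder next to the purple decoy, the brass circle faintly visible on the grey pad, and the ring off-centre on the tile. From depth, the post is near (0.513,-0.268), the board near (0.53,-0.04) and the ring near (0.521,0.29). I'll move the wrist camera above the post and board.

```bash
python3 -m inch '[{"tx":2,"ty":2,"tz":1},{"tx":4,"ty":5,"tz":2},{"tx":6,"ty":8,"tz":3},{"tx":8,"ty":11,"tz":4},{"tx":11,"ty":14,"tz":5},{"tx":14,"ty":17,"tz":6},{"tx":17,"ty":20,"tz":6},{"tx":20,"ty":23,"tz":6},{"tx":23,"ty":26,"tz":6},{"tx":25,"ty":29,"tz":6}]'; python3 -m inch '[{"tx":2,"ty":3,"tz":0,"spin":-0.03},{"tx":4,"ty":6,"tz":0,"spin":-0.08},{"tx":7,"ty":9,"tz":0,"spin":-0.13},{"tx":9,"ty":12,"tz":0,"spin":-0.18},{"tx":11,"ty":14,"tz":0,"spin":-0.22},{"tx":11,"ty":15,"tz":0,"spin":-0.256},{"tx":11,"ty":15,"tz":0,"spin":-0.256},{"tx":11,"ty":15,"tz":0,"spin":-0.256},{"tx":11,"ty":15,"tz":0,"spin":-0.256},{"tx":11,"ty":15,"tz":0,"spin":-0.256}]'; python3 - <<'E'
from h import *
s=st(); print(np.round(s['tcp_rot'],3).tolist())
c=cap('wrist','w1')
E
```

```text
{'time_s': 0.15, 'position': [0.1581, -0.604, 0.1857], 'force': [0.8882, 0.1836, 0.2252], 'moment': [0.0155, -0.0743, 0.0078], 'opening': 0.9989, 'joint_positions': [-85.5692, 30.2665, 82.1387, 0.0006, 67.6886, -10.2271]}
[[0.967, 0.253, -0.0], [0.253, -0.967, 0.002], [0.0, -0.002, -1.0]]invalid input at $[0]: expected keys tx, ty, tz, spin, gripper
invalid input at $[0]: expected keys tx, ty, tz, spin, gripper
```

View pics/w1.png

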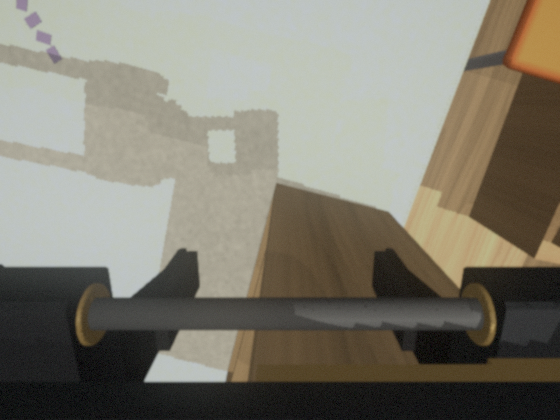

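The call was refused because every row needs all five keys. The arm has not moved and the wrist view is unchanged. I'll send the move again with complete rows.

```bash
python3 -m inch '[{"tx":2,"ty":2,"tz":1,"spin":0,"gripper":-1},{"tx":4,"ty":5,"tz":2,"spin":0,"gripper":-1},{"tx":6,"ty":8,"tz":3,"spin":0,"gripper":-1},{"tx":8,"ty":11,"tz":4,"spin":0,"gripper":-1},{"tx":11,"ty":14,"tz":5,"spin":0,"gripper":-1},{"tx":14,"ty":17,"tz":6,"spin":0,"gripper":-1},{"tx":17,"ty":20,"tz":6,"spin":0,"gripper":-1},{"tx":20,"ty":23,"tz":6,"spin":0,"gripper":-1},{"tx":23,"ty":26,"tz":6,"spin":0,"gripper":-1},{"tx":25,"ty":29,"tz":6,"spin":0,"gripper":-1}]'; python3 -m inch '[{"tx":2,"ty":3,"tz":0,"spin":-0.03,"gripper":-1},{"tx":4,"ty":6,"tz":0,"spin":-0.08,"gripper":-1},{"tx":7,"ty":9,"tz":0,"spin":-0.13,"gripper":-1},{"tx":9,"ty":12,"tz":0,"spin":-0.18,"gripper":-1},{"tx":11,"ty":14,"tz":0,"spin":-0.22,"gripper":-1},{"tx":11,"ty":15,"tz":0,"spin":-0.256,"gripper":-1},{"tx":11,"ty":15,"tz":0,"spin":-0.256,"gripper":-1},{"tx":11,"ty":15,"tz":0,"spin":-0.256,"gripper":-1},{"tx":11,"ty":15,"tz":0,"spin":-0.256,"gripper":-1},{"tx":11,"ty":15,"tz":0,"spin":-0.256,"gripper":-1}]'; python3 - <<'E'
from h import *
s=st(); print(np.round(s['tcp_rot'],3).tolist())
c=cap('wrist','w2'); print(c['xyz'],np.round(c['rotation'],3).tolist())
E
```

```text
time_s: 1.2
position: [0.4098, -0.3133, 0.2465]
tcp_rot: [[0.967, 0.254, 0.001], [0.254, -0.967, -0.0], [0.001, 0.001, -1.0]]
force: [0.7, -0.3, 1.0]
opening: 0.996
time_s: 2.2
position: [0.5178, -0.1655, 0.2465]
tcp_rot: [[1.0, -0.001, -0.0], [-0.001, -1.0, -0.0], [-0.0, 0.0, -1.0]]
force: [-0.7, -0.1, -0.7]
opening: 0.999
{'time_s': 2.2, 'position': [0.5178, -0.1655, 0.2465], 'force': [-0.7478, -0.0909, -0.6765], 'moment': [0.0111, 0.032, 0.0003], 'opening': 0.9986, 'joint_positions': [-29.4995, 20.0175, 89.5397, -0.0106, 70.4376, 60.5775]}
[[1.0, -0.001, -0.0], [-0.001, -1.0, -0.0], [-0.0, 0.0, -1.0]]
[ 0.59794603 -0.16498019  0.44559156] [[-0.002, 0.957, 0.29], [-1.0, -0.002, 0.002], [0.002, -0.29, 0.957]]
```

View pics/w2.png

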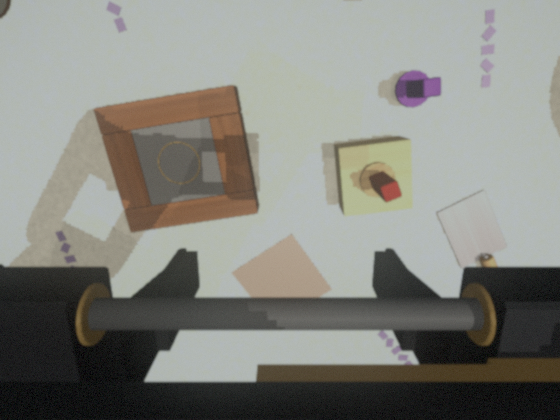

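The wrist view shows the board at (180,160) with the brass circle at about (180,163), the post in its holder with its top at about (386,187), and the purple decoy at (415,89). Next I'll measure the circle, the board yaw and the post.

```bash
python3 - <<'E'
from h import *
c=load('w2'); img=c['image']; hsv=cv2.cvtColor(img,cv2.COLOR_BGR2HSV); P=cloud(c)
W=lambda pts,z: np.array([onz(c,u,v,z)[:2] for u,v in pts])
# brass circle
roi=np.zeros(img.shape[:2],bool); roi[115:210,135:228]=1
sat=hsv[...,1].astype(int)
lab=cv2.cvtColor(img,cv2.COLOR_BGR2LAB).astype(int)
roi2=np.zeros_like(roi); cv2.circle(t:=np.zeros(img.shape[:2],np.uint8),(180,163),30,1,-1); roi2=t>0
b=lab[...,2]-128
m=roi2&(b>np.percentile(b[roi2],85))
v,u=np.nonzero(m); p=W(np.c_[u,v],0.030)
# robust circle fit, radius free
ctr=np.median(p,0)
for it in range(10):
    A=np.c_[2*p,np.ones(len(p))]; r=np.linalg.norm(p-ctr,axis=1)
    k=abs(r-0.024)<0.004 if it else np.ones(len(p),bool)
    sol=np.linalg.lstsq(A[k],(p[k]**2).sum(1),rcond=None)[0]; ctr=sol[:2]; R=np.sqrt(sol[2]+ctr@ctr)
print('mark',ctr,'R',R,k.sum(),len(k))
o=img.copy(); o[m]=(255,0,255)
# board brown
mb=((hsv[...,0]<16)&(hsv[...,1]>110)&(hsv[...,2]>40)); tt=np.zeros_like(mb); tt[75:240,85:270]=1
mb=(mb&tt).astype(np.uint8); mb=cv2.morphologyEx(mb,cv2.MORPH_OPEN,np.ones((3,3)))
cs,_=cv2.findContours(mb,cv2.RETR_EXTERNAL,cv2.CHAIN_APPROX_NONE); cc=max(cs,key=cv2.contourArea)
q=W(cc[:,0,:],0.032).astype(np.float32); r=cv2.minAreaRect((q*1000).astype(np.float32)); print('board rect (z.032)',r, cv2.boxPoints(r))
# pad (grey hole)
fill=np.zeros_like(mb); cv2.drawContours(fill,[cc],-1,1,-1); pad=((fill>0)&(sat<90)).astype(np.uint8)
pad=cv2.morphologyEx(pad,cv2.MORPH_CLOSE,np.ones((5,5))); pad=cv2.morphologyEx(pad,cv2.MORPH_OPEN,np.ones((5,5)))
cs,_=cv2.findContours(pad,cv2.RETR_EXTERNAL,cv2.CHAIN_APPROX_NONE); cc=max(cs,key=cv2.contourArea)
q=W(cc[:,0,:],0.030).astype(np.float32); print('pad',cv2.minAreaRect(q*1000))
cv2.drawContours(o,[cc],-1,(0,255,0),1)
print('pad z',np.median(P[pad>0][:,2]))
# red top of post
mr=(((hsv[...,0]<8)|(hsv[...,0]>172))&(hsv[...,1]>140)&(hsv[...,2]>40)); tt[:]=0; tt[150:220,350:420]=1; mr=mr&tt
z=P[...,2]; print('red z', np.percentile(z[mr],[5,50,95]))
mt=(mr&(z>0.098)).astype(np.uint8)
cs,_=cv2.findContours(mt,cv2.RETR_EXTERNAL,cv2.CHAIN_APPROX_NONE); cc=max(cs,key=cv2.contourArea)
q=W(cc[:,0,:],0.105).astype(np.float32); print('post top',cv2.minAreaRect(q*1000),cv2.boxPoints(cv2.minAreaRect(q*1000)))
cv2.drawContours(o,[cc],-1,(255,255,0),1)
# holder yellow top
my=((hsv[...,0]>18)&(hsv[...,0]<38)&(hsv[...,1]>60)); tt[:]=0; tt[125:225,325:425]=1
my=(my&tt&(z>0.035)).astype(np.uint8); my=cv2.morphologyEx(my,cv2.MORPH_CLOSE,np.ones((5,5)))
cs,_=cv2.findContours(my,cv2.RETR_EXTERNAL,cv2.CHAIN_APPROX_NONE); cc=max(cs,key=cv2.contourArea)
q=W(cc[:,0,:],0.045).astype(np.float32); print('holder',cv2.minAreaRect(q*1000))
cv2.drawContours(o,[cc],-1,(0,0,255),1)
cv2.imwrite('pics/w2o.png',cv2.resize(o[70:240,80:440],None,fx=2.2,fy=2.2,interpolation=cv2.INTER_NEAREST))
E
```

```text
mark [ 0.52917158 -0.04110959] R 0.02401921280139515 418 418
board rect (z.032) ((573.8182373046875, -53.82249450683594), (141.6915283203125, 79.24290466308594), 60.78865432739258) [[ 504.66055   -96.32193 ]
 [ 573.82587  -134.99504 ]
 [ 642.97595   -11.323059]
 [ 573.8106     27.350052]]Traceback (most recent call last):
  File "<stdin>", line 28, in <module>
ValueError: max() iterable argument is empty
```

```bash
python3 - <<'E'
from h import *
c=load('w2'); img=c['image']; hsv=cv2.cvtColor(img,cv2.COLOR_BGR2HSV); P=cloud(c); z=P[...,2]
W=lambda pts,zz: np.array([onz(c,u,v,zz)[:2] for u,v in pts])
def win(m,r0,r1,c0,c1):
    t=np.zeros_like(m); t[r0:r1,c0:c1]=m[r0:r1,c0:c1]; return t.astype(np.uint8)
def big(m):
    cs,_=cv2.findContours(m,cv2.RETR_EXTERNAL,cv2.CHAIN_APPROX_NONE); return max(cs,key=cv2.contourArea)
o=img.copy()
def rep(n,m,zz,col):
    cc=big(m); q=W(cc[:,0,:],zz).astype(np.float32); r=cv2.minAreaRect(q*1000); print(n,[np.round(x,1) for x in r],'depth z',np.round(np.percentile(z[m>0],[10,50,90]),4)); cv2.drawContours(o,[cc],-1,col,1)
    return r
h=hsv
print('px frame',h[118,115],h[200,240],'pad',h[150,150],h[190,170],'red',h[187,386],h[182,378],'yel',h[150,400])
mp=(h[...,1]<70)&(z>0.02)&(z<0.04); rep('pad',cv2.morphologyEx(cv2.morphologyEx(win(mp,110,212,128,232),cv2.MORPH_CLOSE,np.ones((5,5))),cv2.MORPH_OPEN,np.ones((7,7))),0.030,(0,255,0))
mb=(z>0.024)&(z<0.045); rep('board',cv2.morphologyEx(win(mb,70,245,80,275),cv2.MORPH_OPEN,np.ones((3,3))),0.032,(255,0,0))
mr=((h[...,0]<8)|(h[...,0]>172))&(h[...,1]>120)&(z>0.097); rep('posttop',win(mr,150,220,350,420),0.105,(255,255,0))
my=(z>0.036)&(z<0.054); rep('holder',cv2.morphologyEx(win(my,125,225,325,425),cv2.MORPH_CLOSE,np.ones((7,7))),0.045,(0,0,255))
cv2.imwrite('pics/w2o.png',cv2.resize(o[70:240,80:440],None,fx=2.2,fy=2.2,interpolation=cv2.INTER_NEAREST))
E
```

```text
px frame [ 13 111 142] [ 12 105 129] pad [20 24 96] [30 24 97] red [  3 145 163] [13 87 88] yel [ 32  58 184]
pad [array([529.3, -41.1]), array([90.7, 90.7]), np.float64(8.8)] depth z [0.0296 0.0306 0.0317]
board [array([529.4, -42.3]), array([149.5, 160.4]), np.float64(8.8)] depth z [0.0301 0.032  0.0334]
posttop [array([ 513.4, -268.1]), array([16.2, 16. ]), np.float64(22.5)] depth z [0.105  0.1059 0.1069]
holder [array([ 513.2, -268.6]), array([81.7, 81.6]), np.float64(7.1)] depth z [0.0449 0.0461 0.0514]
```

View pics/w2o.png

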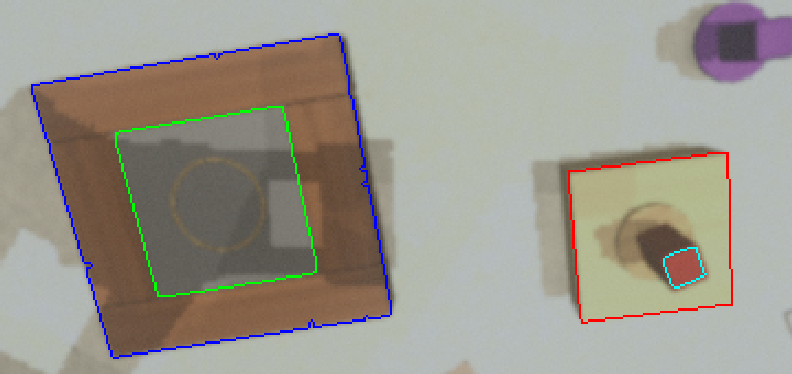

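The measurements match the given sizes:

| Item | Measured | Expected |
|---|---|---|
| Brass circle | centre (529.2, -41.1) mm, R 24.0 mm | R 24 mm |
| Pad | 90.7 mm square, yaw 8.8° | 90 mm square |
| Board | 149.5 x 160.4 mm | 150 x 160 mm |
| Post | (513.4, -268.1) mm, yaw about 22.5° | top at z 105 mm, depth gives 105.9 mm |

I'll hover over the post with the jaws aligned to it and look once more.

```bash
python3 -m inch '[{"tx":-0.1,"ty":-2,"tz":-1,"spin":0.05,"gripper":-0.2},{"tx":-0.2,"ty":-5,"tz":-2,"spin":0.12,"gripper":-0.2},{"tx":-0.3,"ty":-8,"tz":-4,"spin":0.2,"gripper":-0.2},{"tx":-0.4,"ty":-10,"tz":-6,"spin":0.28,"gripper":-0.2},{"tx":-0.44,"ty":-10.26,"tz":-8,"spin":0.35,"gripper":-0.2},{"tx":-0.44,"ty":-10.26,"tz":-9.5,"spin":0.393,"gripper":-0.2},{"tx":-0.44,"ty":-10.26,"tz":-10.5,"spin":0.393,"gripper":-0.2},{"tx":-0.44,"ty":-10.26,"tz":-10.65,"spin":0.393,"gripper":-0.2},{"tx":-0.44,"ty":-10.26,"tz":-10.65,"spin":0.393,"gripper":-0.2},{"tx":-0.44,"ty":-10.26,"tz":-10.65,"spin":0.393,"gripper":-0.2}]'; python3 - <<'E'
from h import *
c=cap('wrist','w3'); img=c['image']; h=cv2.cvtColor(img,cv2.COLOR_BGR2HSV); P=cloud(c); z=P[...,2]
s=st()
mr=(((h[...,0]<9)|(h[...,0]>172))&(h[...,1]>110)&(z>0.095)&(z<0.115)).astype(np.uint8)
cs,_=cv2.findContours(mr,cv2.RETR_EXTERNAL,cv2.CHAIN_APPROX_NONE)
o=img.copy()
for cc in cs:
    if cv2.contourArea(cc)>100:
        q=np.array([onz(c,u,v,0.105)[:2] for u,v in cc[:,0]]).astype(np.float32)*1000
        r=cv2.minAreaRect(q); print(cc.mean(0),r); cv2.drawContours(o,[cc],-1,(255,255,0),1)
print(np.percentile(z[mr>0],[10,50,90]))
cv2.imwrite('pics/w3o.png',o)
E
```

```text
time_s: 3.25
position: [0.5144, -0.2676, 0.1409]
tcp_rot: [[0.924, 0.383, 0.001], [0.383, -0.924, -0.001], [0.001, 0.002, -1.0]]
force: [0.2, 0.4, 0.0]
opening: 0.596
{'time_s': 3.3, 'position': [0.5144, -0.2675, 0.141], 'force': [0.3991, 0.1109, -0.4621], 'moment': [0.0305, -0.0093, 0.0063], 'opening': 0.6038, 'joint_positions': [-38.5141, 29.9242, 91.4379, 0.0008, 58.5183, 28.9759]}
[[285.98765432 222.64197531]] ((513.860595703125, -268.15234375), (15.409754753112793, 15.275629997253418), 22.396438598632812)
[0.1050178  0.10584204 0.10669715]
```

View pics/w3o.png

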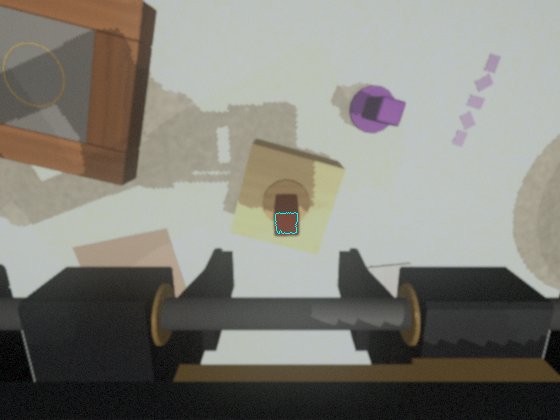

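The post top is at (287,222), centred between the fingers. It measures (513.9,-268.2), which agrees with the first view. I'll descend to TCP z of about 56 mm and close the gripper.

```bash
python3 -m inch '[{"tx":-0.05,"ty":-0.06,"tz":-2,"spin":0,"gripper":-0.2},{"tx":-0.05,"ty":-0.06,"tz":-4,"spin":0,"gripper":-0.2},{"tx":-0.05,"ty":-0.06,"tz":-6,"spin":0,"gripper":-0.2},{"tx":-0.05,"ty":-0.06,"tz":-7.5,"spin":0,"gripper":-0.2},{"tx":-0.05,"ty":-0.06,"tz":-8.5,"spin":0,"gripper":-0.2},{"tx":-0.05,"ty":-0.06,"tz":-8.5,"spin":0,"gripper":-0.2},{"tx":-0.05,"ty":-0.06,"tz":-8.5,"spin":0,"gripper":1},{"tx":-0.05,"ty":-0.06,"tz":-8.5,"spin":0,"gripper":1},{"tx":-0.05,"ty":-0.06,"tz":-8.5,"spin":0,"gripper":1},{"tx":-0.05,"ty":-0.06,"tz":-8.5,"spin":0,"gripper":1}]'; python3 -m inch '[{"tx":0,"ty":0,"tz":0,"spin":0,"gripper":1},{"tx":0,"ty":0,"tz":0,"spin":0,"gripper":1},{"tx":0,"ty":0,"tz":0.5,"spin":0,"gripper":1},{"tx":0,"ty":0,"tz":1.5,"spin":0,"gripper":1},{"tx":0,"ty":0,"tz":3,"spin":0,"gripper":1},{"tx":0,"ty":0,"tz":5,"spin":0,"gripper":1},{"tx":0,"ty":0,"tz":7,"spin":0,"gripper":1},{"tx":0,"ty":0,"tz":8,"spin":0,"gripper":1},{"tx":0,"ty":0,"tz":8,"spin":0,"gripper":1},{"tx":0,"ty":0,"tz":8,"spin":0,"gripper":1}]'; python3 - <<'E'
from h import *
c=cap('wrist','w4'); c=cap('scene','s4'); st()
E
```

```text
time_s: 4.3
position: [0.5136, -0.2681, 0.0556]
tcp_rot: [[0.924, 0.383, 0.001], [0.383, -0.924, -0.001], [0.001, 0.001, -1.0]]
force: [-0.2, 0.5, -0.3]
opening: 0.32
time_s: 5.3
position: [0.5129, -0.2675, 0.1347]
tcp_rot: [[0.924, 0.383, -0.0], [0.383, -0.924, 0.0], [-0.0, -0.0, -1.0]]
force: [-0.6, 0.3, -1.6]
opening: 0.202
{'time_s': 5.4, 'position': [0.5125, -0.2673, 0.1339], 'force': [0.3547, 0.2194, -1.6477], 'moment': [0.0077, 0.0403, 0.0041], 'opening': 0.2048, 'joint_positions': [-38.6138, 30.4333, 91.8548, -0.002, 57.8455, 28.884]}
```

View pics/w4.png

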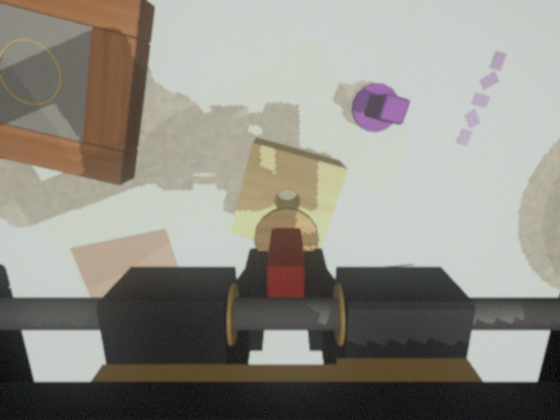

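View pics/s4.png

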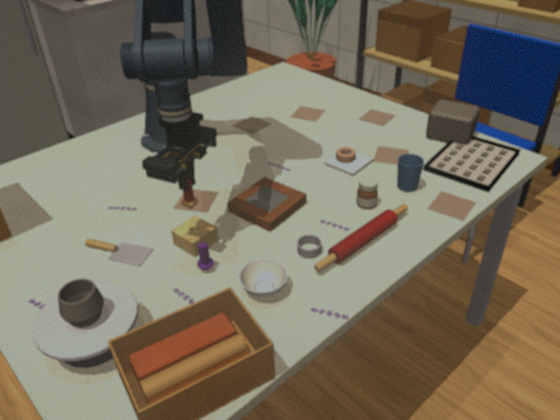

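The wrist view shows the red bar held between the pads at (286,270), with the flange centred at about (286,232). The scene view shows the post lifted clear of the holder. The opening is 0.205 (17.8 mm) and the force is -1.65 N, which fits a 150 g post. I'll measure the flange offset from the TCP.

```bash
python3 - <<'E'
from h import *
from scipy.optimize import least_squares
c=load('w4'); img=c['image']; h=cv2.cvtColor(img,cv2.COLOR_BGR2HSV); P=cloud(c); z=P[...,2]
print('camxyz',c['xyz'])
R=np.array(c['rotation']); 
m=np.zeros(z.shape,np.uint8); roi=(slice(195,275),slice(245,330))
zz=z[roi]; print(np.round(zz[::8,::8],3))
mm=((z>0.115)&(z<0.137)); t=np.zeros_like(mm); t[200:262,250:325]=1
mm=(mm&t).astype(np.uint8)
cs,_=cv2.findContours(mm,cv2.RETR_EXTERNAL,cv2.CHAIN_APPROX_NONE); cc=max(cs,key=cv2.contourArea)[:,0]
top=cc[cc[:,1]<240]
zf=np.median(z[(mm>0)]); print('zf',zf,len(top))
q=np.array([onz(c,u,v,0.1345-0.0046)[:2] for u,v in top])
f=least_squares(lambda p: np.hypot(q[:,0]-p[0],q[:,1]-p[1])-p[2],[0.513,-0.267,0.02],loss='soft_l1',f_scale=0.0005); print(f.x)
f2=least_squares(lambda p: np.hypot(q[:,0]-p[0],q[:,1]-p[1])-0.0202,[0.513,-0.267],loss='soft_l1',f_scale=0.0005); print(f2.x)
d=f2.x-np.array([0.5131,-0.2682]); a=np.deg2rad(22.5); print('offset tool x,y mm',1000*(d@[np.cos(a),np.sin(a)]),1000*(d@[np.sin(a),-np.cos(a)]))
o=img.copy(); o[cc[:,1],cc[:,0]]=(255,0,255); cv2.imwrite('pics/w4o.png',cv2.resize(o[180:290,220:350],None,fx=4,fy=4))
E
```

```text
camxyz [ 0.58697401 -0.23631471  0.33384   ]
[[0.047 0.045 0.047 0.046 0.006 0.    0.002 0.046 0.044 0.045 0.047]
 [0.046 0.045 0.044 0.045 0.03  0.013 0.019 0.046 0.046 0.047 0.046]
 [0.045 0.047 0.046 0.046 0.131 0.13  0.132 0.128 0.045 0.046 0.046]
 [0.046 0.047 0.128 0.132 0.132 0.132 0.131 0.132 0.133 0.045 0.045]
 [0.045 0.046 0.131 0.131 0.132 0.131 0.132 0.132 0.13  0.046 0.046]
 [0.046 0.047 0.131 0.132 0.145 0.146 0.146 0.142 0.13  0.131 0.045]
 [0.001 0.001 0.131 0.133 0.158 0.157 0.158 0.156 0.132 0.132 0.   ]
 [0.    0.176 0.173 0.166 0.169 0.168 0.169 0.167 0.172 0.176 0.001]
 [0.001 0.185 0.181 0.177 0.177 0.177 0.177 0.177 0.181 0.185 0.002]
 [0.192 0.193 0.189 0.185 0.185 0.184 0.185 0.186 0.19  0.192 0.192]]
zf 0.13141824370923635 140
[ 0.51347534 -0.26744274  0.01870175]
[ 0.51154066 -0.2682513 ]
offset tool x,y mm -1.4602744083467019 -0.549336089510898
```

View pics/w4o.png

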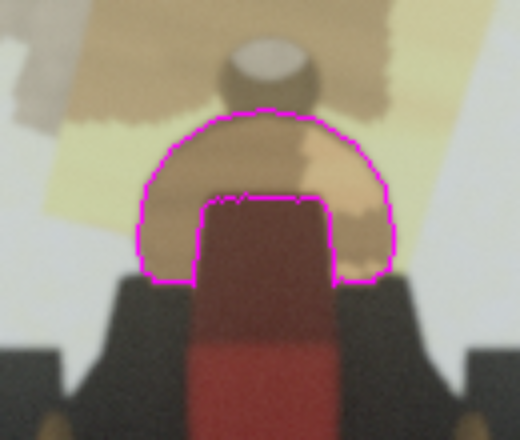

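```bash
python3 - <<'E'
from h import *
from scipy.optimize import least_squares
c=load('w4'); P=cloud(c); z=P[...,2]
mm=((z>0.115)&(z<0.137)); t=np.zeros_like(mm); t[200:262,250:325]=1
mm=(mm&t).astype(np.uint8)
cs,_=cv2.findContours(mm,cv2.RETR_EXTERNAL,cv2.CHAIN_APPROX_NONE); cc=max(cs,key=cv2.contourArea)[:,0]
k=(cc[:,1]<240)&~((abs(cc[:,0]-286)<24)&(cc[:,1]>222)); top=cc[k]
a=np.deg2rad(22.5)
for zf in (0.1295,0.1305,0.1315):
    q=np.array([onz(c,u,v,zf)[:2] for u,v in top])
    f=least_squares(lambda p: np.hypot(q[:,0]-p[0],q[:,1]-p[1])-p[2],[0.513,-0.267,0.02],loss='soft_l1',f_scale=0.0005)
    d=f.x[:2]-np.array([0.5131,-0.2682]); print(zf,f.x,'tool x,y mm',1000*(d@[np.cos(a),np.sin(a)]),1000*(d@[np.sin(a),-np.cos(a)]))
E
```

```text
0.1295 [ 0.51297192 -0.26765762  0.01933804] tool x,y mm 0.0892283209893861 -0.5501103682959959
0.1305 [ 0.51333412 -0.26750422  0.01924338] tool x,y mm 0.48256450108999266 -0.5532227565534458
0.1315 [ 0.51369633 -0.26735082  0.01914873] tool x,y mm 0.8758999449396739 -0.5563352456545438
```

The flange sits within about 0.6 mm of the tool axis, so I'll treat the TCP as the peg axis. From the holder grasp, the peg tip is about 25.5 mm below the TCP, so contact with the pad should come at a commanded TCP z of about 55.5 mm. I'll carry the post to the start corner of the search, at board-frame (-7,-8) mm, with the tool turned to the board's yaw.

```bash
python3 -m inch '[{"tx":0.1,"ty":1.5,"tz":0,"spin":-0.03,"gripper":1},{"tx":0.2,"ty":4,"tz":0,"spin":-0.06,"gripper":1},{"tx":0.4,"ty":7,"tz":0,"spin":-0.1,"gripper":1},{"tx":0.5,"ty":10,"tz":0,"spin":-0.14,"gripper":1},{"tx":0.7,"ty":13,"tz":0,"spin":-0.18,"gripper":1},{"tx":0.8,"ty":16,"tz":0,"spin":-0.21,"gripper":1},{"tx":0.9,"ty":19,"tz":0,"spin":-0.239,"gripper":1},{"tx":1.04,"ty":21,"tz":-1,"spin":-0.239,"gripper":1},{"tx":1.04,"ty":21.81,"tz":-3,"spin":-0.239,"gripper":1},{"tx":1.04,"ty":21.81,"tz":-5,"spin":-0.239,"gripper":1}]'; python3 -m inch '[{"tx":0,"ty":0,"tz":-1,"spin":0,"gripper":1},{"tx":0,"ty":0,"tz":-1.8,"spin":0,"gripper":1},{"tx":0,"ty":0,"tz":-2.2,"spin":0,"gripper":1},{"tx":0,"ty":0,"tz":-2.4,"spin":0,"gripper":1},{"tx":0,"ty":0,"tz":-2.5,"spin":0,"gripper":1},{"tx":0,"ty":0,"tz":-2.5,"spin":0,"gripper":1},{"tx":0,"ty":0,"tz":-2.5,"spin":0,"gripper":1},{"tx":0,"ty":0,"tz":-2.5,"spin":0,"gripper":1},{"tx":0,"ty":0,"tz":-2.5,"spin":0,"gripper":1},{"tx":0,"ty":0,"tz":-2.5,"spin":0,"gripper":1}]'; python3 - <<'E'
from h import *
s=st(); print(np.round(s['tcp_rot'],3).tolist()); c=cap('side','d5'); st(); c=cap('wrist','w5'); st()
a=cv2.imread('pics/d5.png')[130:290,220:400]; cv2.imwrite('pics/d5z.png',cv2.resize(a,None,fx=3.5,fy=3.5,interpolation=cv2.INTER_CUBIC))
E
```

```text
time_s: 6.4
position: [0.5231, -0.048, 0.0838]
tcp_rot: [[0.988, 0.155, -0.001], [0.155, -0.988, 0.001], [-0.001, -0.001, -1.0]]
force: [0.2, -0.2, -0.8]
opening: 0.206
time_s: 7.4
position: [0.5237, -0.0498, 0.0601]
tcp_rot: [[0.988, 0.153, 0.0], [0.153, -0.988, -0.0], [0.0, 0.0, -1.0]]
force: [0.1, 1.3, -1.1]
opening: 0.194
{'time_s': 7.4, 'position': [0.5237, -0.0498, 0.0601], 'force': [0.1036, 1.2519, -1.0907], 'moment': [-0.0126, -0.018, 0.0124], 'opening': 0.1945, 'joint_positions': [-17.6063, 33.6584, 102.6214, -0.0013, 43.7025, 63.5795]}
[[0.988, 0.153, 0.0], [0.153, -0.988, -0.0], [0.0, 0.0, -1.0]]
{'time_s': 7.45, 'position': [0.5237, -0.0497, 0.0601], 'force': [-0.1603, 0.6781, -2.0133], 'moment': [0.0045, -0.0632, 0.009], 'opening': 0.2002, 'joint_positions': [-17.6061, 33.6636, 102.621, 0.0011, 43.7015, 63.5801]}
{'time_s': 7.5, 'position': [0.5237, -0.0497, 0.06], 'force': [-0.5048, -0.16, -0.6762], 'moment': [0.0037, 0.0109, -0.0208], 'opening': 0.2068, 'joint_positions': [-17.6044, 33.6678, 102.6233, 0.0003, 43.6995, 63.5806]}
```

View pics/d5z.png

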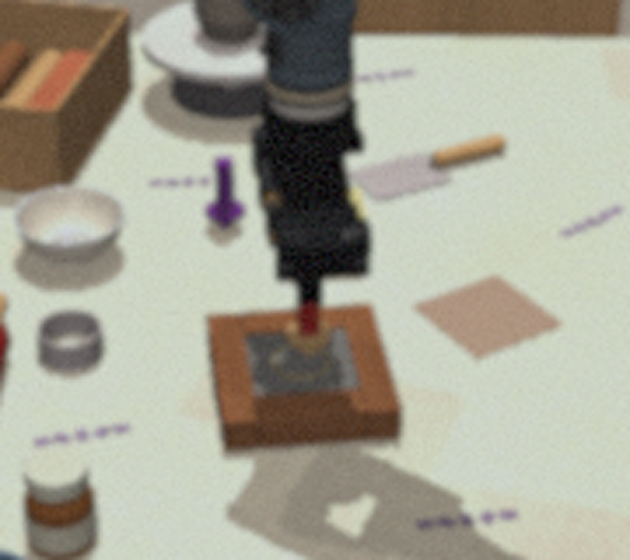

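View pics/w5.png

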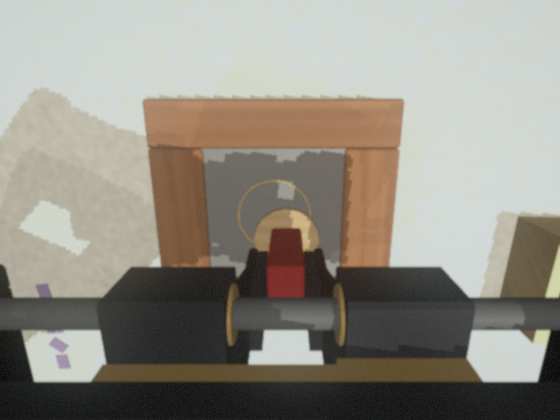

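The close wrist view shows the board square to the tool, the brass circle with its top at (275,182), and the flange at (286,232). The tip is still above the pad. I'll recheck the peg-to-mark offset from this same view.

```bash
python3 - <<'E'
from h import *
from scipy.optimize import least_squares
c=load('w5'); img=c['image']; P=cloud(c); z=P[...,2]
lab=cv2.cvtColor(img,cv2.COLOR_BGR2LAB).astype(int); b=lab[...,2]-128
t=np.zeros(z.shape,np.uint8); cv2.circle(t,(275,217),42,1,-1); cv2.circle(t,(287,238),38,0,-1); cv2.circle(t,(275,217),28,0,-1)
t[225:,:]=0
k=(t>0)&(b>np.percentile(b[t>0],78)); v,u=np.nonzero(k)
q=np.array([onz(c,x,y,0.030)[:2] for x,y in zip(u,v)])
f=least_squares(lambda p: np.hypot(q[:,0]-p[0],q[:,1]-p[1])-p[2],[0.529,-0.041,0.024],loss='soft_l1',f_scale=0.0005); print('mark',f.x,len(u),np.std(np.hypot(q[:,0]-f.x[0],q[:,1]-f.x[1])))
mm=((z>0.05)&(z<0.064)); w=np.zeros_like(mm); w[200:262,250:325]=1
mm=(mm&w).astype(np.uint8); print('flange z',np.median(z[mm>0]))
cs,_=cv2.findContours(mm,cv2.RETR_EXTERNAL,cv2.CHAIN_APPROX_NONE); cc=max(cs,key=cv2.contourArea)[:,0]
kk=(cc[:,1]<240)&~((abs(cc[:,0]-286)<24)&(cc[:,1]>222)); top=cc[kk]
zf=0.056
g=np.array([onz(c,x,y,zf)[:2] for x,y in top])
f2=least_squares(lambda p: np.hypot(g[:,0]-p[0],g[:,1]-p[1])-p[2],[0.5235,-0.05,0.02],loss='soft_l1',f_scale=0.0005); print('flange',f2.x)
d=(f2.x-f.x)[:2]*1000; a=np.deg2rad(8.8); print('board frame offset flange-mark', d@[np.cos(a),np.sin(a)], d@[-np.sin(a),np.cos(a)])
o=img.copy(); o[k]=(255,0,255); o[cc[:,1],cc[:,0]]=(0,255,0); cv2.imwrite('pics/w5o.png',cv2.resize(o[160:290,200:370],None,fx=4,fy=4))
E
```

```text
mark [ 0.52874357 -0.04103263  0.02406719] 307 0.0005361173921672196
flange z 0.05675676282116282
flange [ 0.52415818 -0.04976349  0.01922769]
board frame offset flange-mark -5.867109587995433 -7.926586286891202
```

View pics/w5o.png

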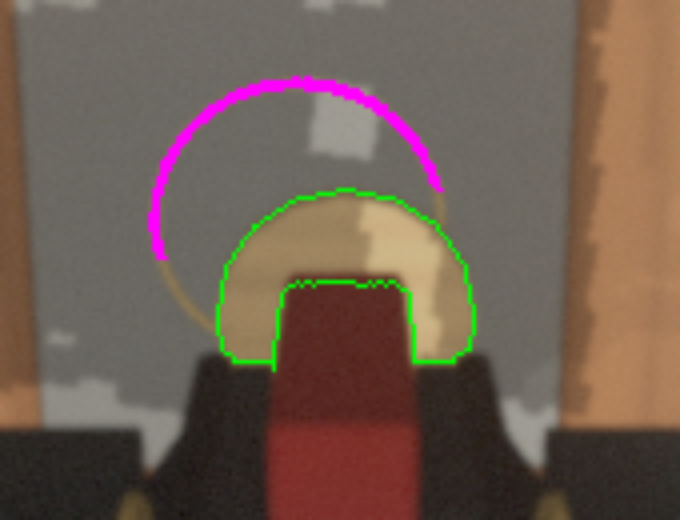

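The offset reads (-5.9,-7.9) mm in the board frame. I'll start the raster about 0.6 mm further out and press lightly, expecting contact near z 55.5 mm. Pressing to 53.5 mm should give about 5 N.

```bash
python3 -m inch '[{"tx":-0.06,"ty":-0.01,"tz":-0.1,"spin":0,"gripper":1},{"tx":-0.06,"ty":-0.01,"tz":-0.2,"spin":0,"gripper":1},{"tx":-0.06,"ty":-0.01,"tz":-0.3,"spin":0,"gripper":1},{"tx":-0.06,"ty":-0.01,"tz":-0.4,"spin":0,"gripper":1},{"tx":-0.06,"ty":-0.01,"tz":-0.45,"spin":0,"gripper":1},{"tx":-0.06,"ty":-0.01,"tz":-0.5,"spin":0,"gripper":1},{"tx":-0.06,"ty":-0.01,"tz":-0.55,"spin":0,"gripper":1},{"tx":-0.06,"ty":-0.01,"tz":-0.6,"spin":0,"gripper":1},{"tx":-0.06,"ty":-0.01,"tz":-0.6,"spin":0,"gripper":1},{"tx":-0.06,"ty":-0.01,"tz":-0.6,"spin":0,"gripper":1}]'; python3 - <<'E'
from h import *
F=[]
for i in range(4):
    viewer.capture('side'); s=telemetry.read_state(); F.append(list(s['force'])+list(np.array(s['position'])*1000)+list(s['moment']))
F=np.array(F); print(np.round(F,2)); print(np.round(F.mean(0),2))
E
```

```text
time_s: 8.5
position: [0.5232, -0.0499, 0.0542]
tcp_rot: [[0.988, 0.153, 0.0], [0.153, -0.988, -0.0], [0.0, 0.0, -1.0]]
force: [-0.3, -0.6, 2.3]
opening: 0.202
[[-7.3000e-01 -2.8000e-01  3.2500e+00  5.2317e+02 -4.9850e+01  5.4170e+01
   1.1000e-01  1.7000e-01  7.0000e-02]
 [ 2.8000e-01  6.0000e-02  3.4100e+00  5.2316e+02 -4.9830e+01  5.4130e+01
   5.0000e-02  1.4000e-01 -2.0000e-02]
 [ 4.9000e-01 -1.2000e-01  3.3200e+00  5.2318e+02 -4.9860e+01  5.4120e+01
   9.0000e-02  1.6000e-01  8.0000e-02]
 [-7.5000e-01  9.2000e-01  3.2800e+00  5.2318e+02 -4.9850e+01  5.4090e+01
   1.2000e-01  1.6000e-01  0.0000e+00]]
[-1.8000e-01  1.4000e-01  3.3200e+00  5.2318e+02 -4.9850e+01  5.4130e+01
  9.0000e-02  1.6000e-01  3.0000e-02]
```

Contact force is about 4.7 N at 2 mm of press, which matches 0.4 mm/N, and the arm itself is stiff. I'll press to about 3 mm (7.5 N) and scan in lines along the jaw direction (board y), 5 mm per call. After each call a guard reads the force and stops the chain if the vertical force drops or the side force rises.

```bash
cat > g.py <<'E'
import sys
from h import *
F=[]
for i in range(2):
    viewer.capture('side'); s=telemetry.read_state(); F.append(np.r_[s['force'],s['moment'],np.array(s['position'])*1000])
f=np.mean(F,0); a=np.deg2rad(8.8); ex=np.array([np.cos(a),np.sin(a)]); ey=np.array([-np.sin(a),np.cos(a)])
d=f[6:8]-np.array([529.0,-41.1])
found = f[2]<3.2 or abs(f[:2]@ey)>7 or abs(f[:2]@ex)>7
print('t %.2f Fz %.2f Fbx %.2f Fby %.2f M %s board(%.2f,%.2f) z %.2f'%(s['time_s'],f[2],f[:2]@ex,f[:2]@ey,np.round(f[3:6],2),d@ex,d@ey,f[8]),'STOP' if found else 'go on')
sys.exit(1 if found else 0)
E
python3 -m inch '[{"tx":-0.0085,"ty":0.055,"tz":-0.05,"spin":0,"gripper":1},{"tx":-0.017,"ty":0.11,"tz":-0.1,"spin":0,"gripper":1},{"tx":-0.0255,"ty":0.165,"tz":-0.1,"spin":0,"gripper":1},{"tx":-0.034,"ty":0.22,"tz":-0.1,"spin":0,"gripper":1},{"tx":-0.0425,"ty":0.275,"tz":-0.1,"spin":0,"gripper":1},{"tx":-0.051,"ty":0.33,"tz":-0.1,"spin":0,"gripper":1},{"tx":-0.0595,"ty":0.385,"tz":-0.1,"spin":0,"gripper":1},{"tx":-0.068,"ty":0.44,"tz":-0.1,"spin":0,"gripper":1},{"tx":-0.0765,"ty":0.494,"tz":-0.1,"spin":0,"gripper":1},{"tx":-0.0765,"ty":0.494,"tz":-0.1,"spin":0,"gripper":1}]' && python3 g.py
```

```text
time_s: 9.7
position: [0.5237, -0.0463, 0.0534]
tcp_rot: [[0.988, 0.154, 0.003], [0.154, -0.988, -0.003], [0.002, 0.003, -1.0]]
force: [-0.8, -4.4, 4.7]
opening: 0.202
t 9.80 Fz 4.46 Fbx -1.25 Fby -2.81 M [-0.75  0.12 -0.  ] board(-6.03,-4.32) z 53.45 go on
```

```bash
python3 g.py; python3 g.py; python3 - <<'E'
from h import *
s=st(); print(np.round(s['tcp_rot'],4).tolist()); print(np.round(s['tau'],2), np.round(s['qvel'],3))
E
```

```text
t 9.90 Fz 5.01 Fbx -1.05 Fby -3.26 M [-0.72  0.13 -0.01] board(-6.04,-4.31) z 53.46 go on
t 10.00 Fz 4.89 Fbx -1.09 Fby -3.07 M [-0.73  0.13  0.02] board(-6.03,-4.31) z 53.45 go on
{'time_s': 10.0, 'position': [0.5237, -0.0463, 0.0535], 'force': [-1.366, -3.2234, 4.8785], 'moment': [-0.7344, 0.165, 0.028], 'opening': 0.2018, 'joint_positions': [-17.1803, 34.2539, 103.0322, -0.1305, 42.5147, 64.0509]}
[[0.9881, 0.1541, 0.0029], [0.1541, -0.9881, -0.0025], [0.0024, 0.0029, -1.0]]
[ 1.600e+00 -3.682e+01 -8.820e+00  7.900e-01  1.500e-01  1.000e-02] [ 0.034  0.004 -0.071 -0.029  0.038 -0.087]
```

The arm yields sideways at roughly 0.4 mm/N, so the drag shifts the real path by about (+1,-1.5) mm from the command. That also keeps side forces gentle. I'll shift the command to compensate and go by the measured positions.

```bash
python3 -m inch '[{"tx":-0.06,"ty":0.04,"tz":0,"spin":0,"gripper":1},{"tx":-0.12,"ty":0.1,"tz":0,"spin":0,"gripper":1},{"tx":-0.13,"ty":0.16,"tz":0,"spin":0,"gripper":1},{"tx":-0.14,"ty":0.22,"tz":0,"spin":0,"gripper":1},{"tx":-0.15,"ty":0.28,"tz":0,"spin":0,"gripper":1},{"tx":-0.16,"ty":0.34,"tz":0,"spin":0,"gripper":1},{"tx":-0.17,"ty":0.41,"tz":0,"spin":0,"gripper":1},{"tx":-0.18,"ty":0.47,"tz":0,"spin":0,"gripper":1},{"tx":-0.185,"ty":0.538,"tz":0,"spin":0,"gripper":1},{"tx":-0.185,"ty":0.538,"tz":0,"spin":0,"gripper":1}]' | head -2 && python3 g.py && python3 -m inch '[{"tx":-0.009,"ty":0.06,"tz":0,"spin":0,"gripper":1},{"tx":-0.018,"ty":0.12,"tz":0,"spin":0,"gripper":1},{"tx":-0.028,"ty":0.18,"tz":0,"spin":0,"gripper":1},{"tx":-0.037,"ty":0.24,"tz":0,"spin":0,"gripper":1},{"tx":-0.047,"ty":0.3,"tz":0,"spin":0,"gripper":1},{"tx":-0.056,"ty":0.36,"tz":0,"spin":0,"gripper":1},{"tx":-0.066,"ty":0.42,"tz":0,"spin":0,"gripper":1},{"tx":-0.076,"ty":0.49,"tz":0,"spin":0,"gripper":1},{"tx":-0.086,"ty":0.553,"tz":0,"spin":0,"gripper":1},{"tx":-0.086,"ty":0.553,"tz":0,"spin":0,"gripper":1}]' | head -2 && python3 g.py
```

```text
time_s: 11.0
position: [0.5218, -0.0402, 0.0534]
t 11.10 Fz 5.07 Fbx 0.03 Fby -3.37 M [-0.78 -0.13  0.01] board(-6.99,1.95) z 53.38 go on
time_s: 12.1
position: [0.5208, -0.0347, 0.0534]
t 12.20 Fz 5.51 Fbx -0.06 Fby -3.46 M [-0.75 -0.14 -0.02] board(-7.11,7.58) z 53.35 go on
```

```bash
python3 -m inch '[{"tx":0.151,"ty":0.003,"tz":0,"spin":0,"gripper":1},{"tx":0.304,"ty":-0.004,"tz":0,"spin":0,"gripper":1},{"tx":0.411,"ty":-0.038,"tz":0,"spin":0,"gripper":1},{"tx":0.421,"ty":-0.107,"tz":0,"spin":0,"gripper":1},{"tx":0.432,"ty":-0.176,"tz":0,"spin":0,"gripper":1},{"tx":0.443,"ty":-0.245,"tz":0,"spin":0,"gripper":1},{"tx":0.455,"ty":-0.324,"tz":0,"spin":0,"gripper":1},{"tx":0.467,"ty":-0.403,"tz":0,"spin":0,"gripper":1},{"tx":0.479,"ty":-0.482,"tz":0,"spin":0,"gripper":1},{"tx":0.486,"ty":-0.522,"tz":0,"spin":0,"gripper":1}]' | head -2 && python3 g.py && python3 -m inch '[{"tx":0.009,"ty":-0.06,"tz":0,"spin":0,"gripper":1},{"tx":0.018,"ty":-0.12,"tz":0,"spin":0,"gripper":1},{"tx":0.028,"ty":-0.18,"tz":0,"spin":0,"gripper":1},{"tx":0.037,"ty":-0.24,"tz":0,"spin":0,"gripper":1},{"tx":0.046,"ty":-0.3,"tz":0,"spin":0,"gripper":1},{"tx":0.056,"ty":-0.36,"tz":0,"spin":0,"gripper":1},{"tx":0.065,"ty":-0.42,"tz":0,"spin":0,"gripper":1},{"tx":0.074,"ty":-0.48,"tz":0,"spin":0,"gripper":1},{"tx":0.083,"ty":-0.534,"tz":0,"spin":0,"gripper":1},{"tx":0.083,"ty":-0.534,"tz":0,"spin":0,"gripper":1}]' | head -2 && python3 g.py && python3 -m inch '[{"tx":0.009,"ty":-0.06,"tz":0,"spin":0,"gripper":1},{"tx":0.018,"ty":-0.12,"tz":0,"spin":0,"gripper":1},{"tx":0.028,"ty":-0.18,"tz":0,"spin":0,"gripper":1},{"tx":0.037,"ty":-0.24,"tz":0,"spin":0,"gripper":1},{"tx":0.046,"ty":-0.3,"tz":0,"spin":0,"gripper":1},{"tx":0.056,"ty":-0.36,"tz":0,"spin":0,"gripper":1},{"tx":0.065,"ty":-0.42,"tz":0,"spin":0,"gripper":1},{"tx":0.074,"ty":-0.48,"tz":0,"spin":0,"gripper":1},{"tx":0.083,"ty":-0.534,"tz":0,"spin":0,"gripper":1},{"tx":0.083,"ty":-0.534,"tz":0,"spin":0,"gripper":1}]' | head -2 && python3 g.py
```

```text
time_s: 13.2
position: [0.522, -0.0367, 0.0527]
t 13.30 Fz 6.98 Fbx -0.86 Fby 4.03 M [0.96 0.39 0.01] board(-6.19,5.34) z 52.68 go on
time_s: 14.3
position: [0.5234, -0.0421, 0.0528]
t 14.40 Fz 6.38 Fbx -0.66 Fby 3.19 M [ 0.96  0.25 -0.01] board(-5.65,-0.15) z 52.77 go on
time_s: 15.4
position: [0.5245, -0.0475, 0.0528]
t 15.50 Fz 6.20 Fbx 0.23 Fby 4.31 M [ 0.93  0.21 -0.02] board(-5.44,-5.63) z 52.79 go on
```

Two lines are done (at bx of about -7.0 and -5.5) with steady contact and no drop. The next line is at about -3.7, in two longer calls.

```bash
python3 -m inch '[{"tx":0.021,"ty":-0.138,"tz":0,"spin":0,"gripper":1},{"tx":-0.075,"ty":0.029,"tz":0,"spin":0,"gripper":1},{"tx":-0.091,"ty":0.128,"tz":0,"spin":0,"gripper":1},{"tx":-0.106,"ty":0.226,"tz":0,"spin":0,"gripper":1},{"tx":-0.121,"ty":0.325,"tz":0,"spin":0,"gripper":1},{"tx":-0.136,"ty":0.424,"tz":0,"spin":0,"gripper":1},{"tx":-0.152,"ty":0.523,"tz":0,"spin":0,"gripper":1},{"tx":-0.167,"ty":0.622,"tz":0,"spin":0,"gripper":1},{"tx":-0.181,"ty":0.711,"tz":0,"spin":0,"gripper":1},{"tx":-0.195,"ty":0.8,"tz":0,"spin":0,"gripper":1}]' | head -2 && python3 g.py && python3 -m inch '[{"tx":-0.014,"ty":0.089,"tz":0,"spin":0,"gripper":1},{"tx":-0.028,"ty":0.178,"tz":0,"spin":0,"gripper":1},{"tx":-0.041,"ty":0.267,"tz":0,"spin":0,"gripper":1},{"tx":-0.055,"ty":0.356,"tz":0,"spin":0,"gripper":1},{"tx":-0.069,"ty":0.445,"tz":0,"spin":0,"gripper":1},{"tx":-0.083,"ty":0.534,"tz":0,"spin":0,"gripper":1},{"tx":-0.096,"ty":0.622,"tz":0,"spin":0,"gripper":1},{"tx":-0.109,"ty":0.701,"tz":0,"spin":0,"gripper":1},{"tx":-0.121,"ty":0.781,"tz":0,"spin":0,"gripper":1},{"tx":-0.121,"ty":0.781,"tz":0,"spin":0,"gripper":1}]' | head -2 && python3 g.py
```

```text
time_s: 16.5
position: [0.5249, -0.0426, 0.0533]
t 16.60 Fz 5.84 Fbx 0.21 Fby -2.71 M [-0.78 -0.04 -0.01] board(-4.30,-0.72) z 53.28 go on
time_s: 17.6
position: [0.524, -0.0348, 0.0533]
t 17.70 Fz 5.57 Fbx 0.39 Fby -2.91 M [-0.77 -0.07  0.01] board(-3.94,7.03) z 53.34 go on
```

```bash
python3 -m inch '[{"tx":0.167,"ty":-0.035,"tz":0,"spin":0,"gripper":1},{"tx":0.338,"ty":-0.089,"tz":0,"spin":0,"gripper":1},{"tx":0.491,"ty":-0.167,"tz":0,"spin":0,"gripper":1},{"tx":0.508,"ty":-0.275,"tz":0,"spin":0,"gripper":1},{"tx":0.525,"ty":-0.384,"tz":0,"spin":0,"gripper":1},{"tx":0.532,"ty":-0.494,"tz":0,"spin":0,"gripper":1},{"tx":0.55,"ty":-0.613,"tz":0,"spin":0,"gripper":1},{"tx":0.559,"ty":-0.733,"tz":0,"spin":0,"gripper":1},{"tx":0.577,"ty":-0.852,"tz":0,"spin":0,"gripper":1},{"tx":0.584,"ty":-0.962,"tz":0,"spin":0,"gripper":1}]' | head -2 && python3 g.py && python3 -m inch '[{"tx":0.012,"ty":-0.079,"tz":0,"spin":0,"gripper":1},{"tx":0.024,"ty":-0.158,"tz":0,"spin":0,"gripper":1},{"tx":0.027,"ty":-0.239,"tz":0,"spin":0,"gripper":1},{"tx":0.039,"ty":-0.318,"tz":0,"spin":0,"gripper":1},{"tx":0.051,"ty":-0.397,"tz":0,"spin":0,"gripper":1},{"tx":0.054,"ty":-0.477,"tz":0,"spin":0,"gripper":1},{"tx":0.066,"ty":-0.556,"tz":0,"spin":0,"gripper":1},{"tx":0.068,"ty":-0.637,"tz":0,"spin":0,"gripper":1},{"tx":0.078,"ty":-0.696,"tz":0,"spin":0,"gripper":1},{"tx":0.078,"ty":-0.696,"tz":0,"spin":0,"gripper":1}]' | head -2 && python3 g.py && python3 -m inch '[{"tx":-0.015,"ty":0.099,"tz":0,"spin":0,"gripper":1},{"tx":-0.031,"ty":0.198,"tz":0,"spin":0,"gripper":1},{"tx":-0.057,"ty":0.305,"tz":0,"spin":0,"gripper":1},{"tx":-0.074,"ty":0.413,"tz":0,"spin":0,"gripper":1},{"tx":-0.101,"ty":0.521,"tz":0,"spin":0,"gripper":1},{"tx":-0.118,"ty":0.629,"tz":0,"spin":0,"gripper":1},{"tx":-0.144,"ty":0.736,"tz":0,"spin":0,"gripper":1},{"tx":-0.16,"ty":0.835,"tz":0,"spin":0,"gripper":1},{"tx":-0.173,"ty":0.924,"tz":0,"spin":0,"gripper":1},{"tx":-0.186,"ty":1.003,"tz":0,"spin":0,"gripper":1}]' | head -2 && python3 g.py && python3 -m inch '[{"tx":-0.012,"ty":0.079,"tz":0,"spin":0,"gripper":1},{"tx":-0.024,"ty":0.158,"tz":0,"spin":0,"gripper":1},{"tx":-0.037,"ty":0.237,"tz":0,"spin":0,"gripper":1},{"tx":-0.049,"ty":0.316,"tz":0,"spin":0,"gripper":1},{"tx":-0.071,"ty":0.394,"tz":0,"spin":0,"gripper":1},{"tx":-0.083,"ty":0.473,"tz":0,"spin":0,"gripper":1},{"tx":-0.105,"ty":0.55,"tz":0,"spin":0,"gripper":1},{"tx":-0.118,"ty":0.629,"tz":0,"spin":0,"gripper":1},{"tx":-0.128,"ty":0.698,"tz":0,"spin":0,"gripper":1},{"tx":-0.128,"ty":0.698,"tz":0,"spin":0,"gripper":1}]' | head -2 && python3 g.py
```

```text
time_s: 18.7
position: [0.5268, -0.0412, 0.0527]
t 18.80 Fz 7.33 Fbx -0.47 Fby 4.62 M [ 0.95  0.28 -0.02] board(-2.16,0.04) z 52.74 go on
time_s: 19.8
position: [0.528, -0.0484, 0.0527]
t 19.90 Fz 5.80 Fbx 0.30 Fby 3.71 M [ 0.89  0.21 -0.01] board(-2.06,-7.03) z 52.74 go on
time_s: 20.9
position: [0.5283, -0.0413, 0.0532]
t 21.00 Fz 5.30 Fbx -1.04 Fby -3.09 M [-0.78  0.03  0.03] board(-0.68,-0.03) z 53.24 go on
time_s: 22.0
position: [0.5276, -0.0343, 0.0534]
t 22.10 Fz 5.31 Fbx 0.68 Fby -3.33 M [-0.74 -0.15  0.01] board(-0.43,6.90) z 53.34 go on
```

Tracking is good, and five lines (bx of about -7.0, -5.6, -4.1, -2.1 and -0.5) show no drop. I'll repeat the same pattern for the lines at about +1.3 and +3.

```bash
python3 -m inch '[{"tx":0.167,"ty":-0.035,"tz":0,"spin":0,"gripper":1},{"tx":0.338,"ty":-0.089,"tz":0,"spin":0,"gripper":1},{"tx":0.491,"ty":-0.167,"tz":0,"spin":0,"gripper":1},{"tx":0.508,"ty":-0.275,"tz":0,"spin":0,"gripper":1},{"tx":0.525,"ty":-0.384,"tz":0,"spin":0,"gripper":1},{"tx":0.532,"ty":-0.494,"tz":0,"spin":0,"gripper":1},{"tx":0.55,"ty":-0.613,"tz":0,"spin":0,"gripper":1},{"tx":0.559,"ty":-0.733,"tz":0,"spin":0,"gripper":1},{"tx":0.577,"ty":-0.852,"tz":0,"spin":0,"gripper":1},{"tx":0.584,"ty":-0.962,"tz":0,"spin":0,"gripper":1}]' | head -2 && python3 g.py && python3 -m inch '[{"tx":0.012,"ty":-0.079,"tz":0,"spin":0,"gripper":1},{"tx":0.024,"ty":-0.158,"tz":0,"spin":0,"gripper":1},{"tx":0.027,"ty":-0.239,"tz":0,"spin":0,"gripper":1},{"tx":0.039,"ty":-0.318,"tz":0,"spin":0,"gripper":1},{"tx":0.051,"ty":-0.397,"tz":0,"spin":0,"gripper":1},{"tx":0.054,"ty":-0.477,"tz":0,"spin":0,"gripper":1},{"tx":0.066,"ty":-0.556,"tz":0,"spin":0,"gripper":1},{"tx":0.068,"ty":-0.637,"tz":0,"spin":0,"gripper":1},{"tx":0.078,"ty":-0.696,"tz":0,"spin":0,"gripper":1},{"tx":0.078,"ty":-0.696,"tz":0,"spin":0,"gripper":1}]' | head -2 && python3 g.py && python3 -m inch '[{"tx":-0.015,"ty":0.099,"tz":0,"spin":0,"gripper":1},{"tx":-0.031,"ty":0.198,"tz":0,"spin":0,"gripper":1},{"tx":-0.057,"ty":0.305,"tz":0,"spin":0,"gripper":1},{"tx":-0.074,"ty":0.413,"tz":0,"spin":0,"gripper":1},{"tx":-0.101,"ty":0.521,"tz":0,"spin":0,"gripper":1},{"tx":-0.118,"ty":0.629,"tz":0,"spin":0,"gripper":1},{"tx":-0.144,"ty":0.736,"tz":0,"spin":0,"gripper":1},{"tx":-0.16,"ty":0.835,"tz":0,"spin":0,"gripper":1},{"tx":-0.173,"ty":0.924,"tz":0,"spin":0,"gripper":1},{"tx":-0.186,"ty":1.003,"tz":0,"spin":0,"gripper":1}]' | head -2 && python3 g.py && python3 -m inch '[{"tx":-0.012,"ty":0.079,"tz":0,"spin":0,"gripper":1},{"tx":-0.024,"ty":0.158,"tz":0,"spin":0,"gripper":1},{"tx":-0.037,"ty":0.237,"tz":0,"spin":0,"gripper":1},{"tx":-0.049,"ty":0.316,"tz":0,"spin":0,"gripper":1},{"tx":-0.071,"ty":0.394,"tz":0,"spin":0,"gripper":1},{"tx":-0.083,"ty":0.473,"tz":0,"spin":0,"gripper":1},{"tx":-0.105,"ty":0.55,"tz":0,"spin":0,"gripper":1},{"tx":-0.118,"ty":0.629,"tz":0,"spin":0,"gripper":1},{"tx":-0.128,"ty":0.698,"tz":0,"spin":0,"gripper":1},{"tx":-0.128,"ty":0.698,"tz":0,"spin":0,"gripper":1}]' | head -2 && python3 g.py
```

```text
time_s: 23.1
position: [0.5302, -0.0408, 0.0527]
t 23.20 Fz 6.43 Fbx -0.89 Fby 3.76 M [0.89 0.32 0.02] board(1.35,-0.09) z 52.73 go on
time_s: 24.2
position: [0.5319, -0.0487, 0.0524]
t 24.30 Fz -1.22 Fbx 1.14 Fby 5.06 M [ 1.34 -0.05 -0.  ] board(1.68,-7.92) z 52.42 STOP
```

The peg has dropped in near board (1.7,-7.9). The vertical contact force has gone (Fz -1.2 N, just the post's weight) and the hole wall pushes back at 5 N. I'll ease off the side load and then test downwards.

```bash
python3 -m inch '[{"tx":-0.03,"ty":0.05,"tz":0,"spin":0,"gripper":1},{"tx":-0.06,"ty":0.1,"tz":0,"spin":0,"gripper":1},{"tx":-0.09,"ty":0.15,"tz":0,"spin":0,"gripper":1},{"tx":-0.123,"ty":0.204,"tz":0,"spin":0,"gripper":1},{"tx":-0.123,"ty":0.204,"tz":0,"spin":0,"gripper":1},{"tx":-0.123,"ty":0.204,"tz":0,"spin":0,"gripper":1},{"tx":-0.123,"ty":0.204,"tz":-0.05,"spin":0,"gripper":1},{"tx":-0.123,"ty":0.204,"tz":-0.1,"spin":0,"gripper":1},{"tx":-0.123,"ty":0.204,"tz":-0.15,"spin":0,"gripper":1},{"tx":-0.123,"ty":0.204,"tz":-0.2,"spin":0,"gripper":1}]' | head -2 ; python3 g.py
```

```text
time_s: 25.3
position: [0.5321, -0.0483, 0.0512]
t 25.40 Fz 0.82 Fbx 0.69 Fby 3.62 M [ 0.82 -0.07  0.  ] board(1.98,-7.55) z 51.10 STOP
```

```bash
python3 -m inch '[{"tx":-0.01,"ty":0.03,"tz":0,"spin":0,"gripper":1},{"tx":-0.02,"ty":0.06,"tz":0,"spin":0,"gripper":1},{"tx":-0.03,"ty":0.09,"tz":0,"spin":0,"gripper":1},{"tx":-0.038,"ty":0.116,"tz":0,"spin":0,"gripper":1},{"tx":-0.038,"ty":0.116,"tz":0,"spin":0,"gripper":1},{"tx":-0.038,"ty":0.116,"tz":0,"spin":0,"gripper":1},{"tx":-0.038,"ty":0.116,"tz":0,"spin":0,"gripper":1},{"tx":-0.038,"ty":0.116,"tz":-0.05,"spin":0,"gripper":1},{"tx":-0.038,"ty":0.116,"tz":-0.1,"spin":0,"gripper":1},{"tx":-0.038,"ty":0.116,"tz":-0.1,"spin":0,"gripper":1}]' | head -2 ; python3 g.py
```

```text
time_s: 26.4
position: [0.5314, -0.0471, 0.0499]
t 26.50 Fz -1.30 Fbx 0.81 Fby -0.31 M [-0.01 -0.12  0.  ] board(1.49,-6.31) z 49.91 STOP
```

The force readings are now clean: the peg hangs free in the hole, 6 mm deep, with side forces near zero. I'll lower it in two stages.

```bash
python3 -m inch '[{"tx":0,"ty":0,"tz":-0.1,"spin":0,"gripper":1},{"tx":0,"ty":0,"tz":-0.2,"spin":0,"gripper":1},{"tx":0,"ty":0,"tz":-0.3,"spin":0,"gripper":1},{"tx":0,"ty":0,"tz":-0.4,"spin":0,"gripper":1},{"tx":0,"ty":0,"tz":-0.5,"spin":0,"gripper":1},{"tx":0,"ty":0,"tz":-0.6,"spin":0,"gripper":1},{"tx":0,"ty":0,"tz":-0.7,"spin":0,"gripper":1},{"tx":0,"ty":0,"tz":-0.8,"spin":0,"gripper":1},{"tx":0,"ty":0,"tz":-0.8,"spin":0,"gripper":1},{"tx":0,"ty":0,"tz":-0.8,"spin":0,"gripper":1}]' | head -2 ; python3 g.py
```

```text
time_s: 27.5
position: [0.5315, -0.047, 0.0419]
t 27.60 Fz -1.12 Fbx 0.22 Fby -0.54 M [-0.02 -0.14  0.03] board(1.51,-6.24) z 41.94 STOP
```

```bash
python3 -m inch '[{"tx":0,"ty":0,"tz":-0.06,"spin":0,"gripper":1},{"tx":0,"ty":0,"tz":-0.12,"spin":0,"gripper":1},{"tx":0,"ty":0,"tz":-0.18,"spin":0,"gripper":1},{"tx":0,"ty":0,"tz":-0.24,"spin":0,"gripper":1},{"tx":0,"ty":0,"tz":-0.3,"spin":0,"gripper":1},{"tx":0,"ty":0,"tz":-0.36,"spin":0,"gripper":1},{"tx":0,"ty":0,"tz":-0.4,"spin":0,"gripper":1},{"tx":0,"ty":0,"tz":-0.4,"spin":0,"gripper":1},{"tx":0,"ty":0,"tz":-0.4,"spin":0,"gripper":1},{"tx":0,"ty":0,"tz":-0.4,"spin":0,"gripper":1}]' | head -2 ; python3 g.py; python3 - <<'E'
from h import *
c=cap('wrist','w6'); c=cap('side','d6')
a=cv2.imread('pics/d6.png')[150:290,240:380]; b=cv2.imread('pics/w6.png')
cv2.imwrite('pics/d6z.png',cv2.resize(a,None,fx=4,fy=4,interpolation=cv2.INTER_CUBIC))
E
```

```text
time_s: 28.6
position: [0.5315, -0.0471, 0.0381]
t 28.70 Fz 3.75 Fbx -0.43 Fby -0.40 M [-0.07  0.01  0.01] board(1.59,-6.29) z 38.08 go on
```

View pics/w6.png

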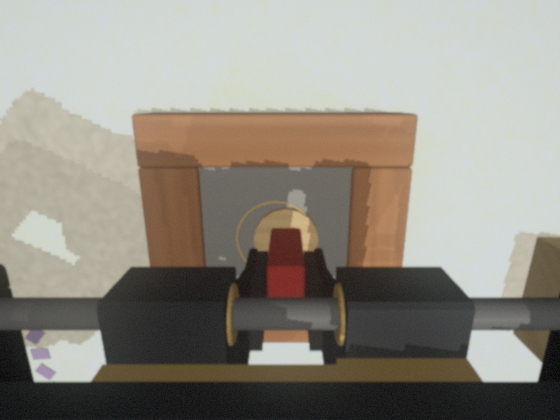

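View pics/d6z.png

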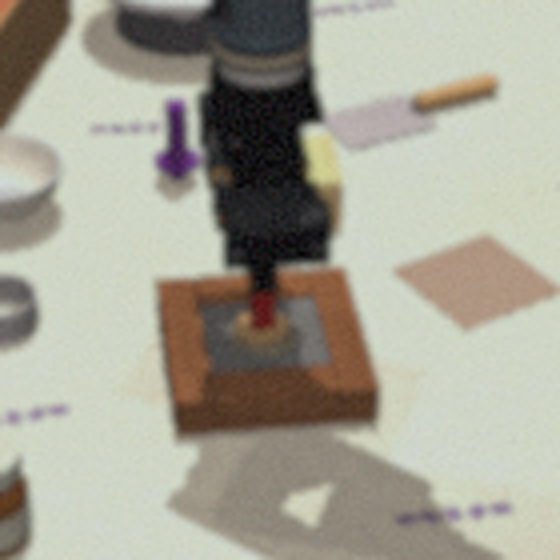

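The contact force is 5 N at 2 mm below the expected flange-contact height, so the flange is seated on the pad. The wrist view shows the flange at (286,235) lying inside the brass circle. I'll release the post and rise.

```bash
python3 -m inch '[{"tx":0,"ty":0,"tz":0,"spin":0,"gripper":0.3},{"tx":0,"ty":0,"tz":0,"spin":0,"gripper":-0.1},{"tx":0,"ty":0,"tz":0,"spin":0,"gripper":-0.1},{"tx":0,"ty":0,"tz":0,"spin":0,"gripper":-0.1},{"tx":0,"ty":0,"tz":1,"spin":0,"gripper":-0.1},{"tx":0,"ty":0,"tz":3,"spin":0,"gripper":-0.1},{"tx":0,"ty":0,"tz":5.5,"spin":0,"gripper":-0.1},{"tx":0,"ty":0,"tz":8.5,"spin":0,"gripper":-0.1},{"tx":0,"ty":0,"tz":11,"spin":0,"gripper":-0.1},{"tx":0,"ty":0,"tz":12,"spin":0,"gripper":-0.1}]'; python3 - <<'E'
from h import *
from scipy.optimize import least_squares
c=cap('wrist','w7'); img=c['image']; h=cv2.cvtColor(img,cv2.COLOR_BGR2HSV); P=cloud(c); z=P[...,2]
s=st()
def rep(n,m,zz):
    cs,_=cv2.findContours(m,cv2.RETR_EXTERNAL,cv2.CHAIN_APPROX_NONE)
    if not cs: print(n,'none'); return
    cc=max(cs,key=cv2.contourArea); q=np.array([onz(c,u,v,zz)[:2] for u,v in cc[:,0]]).astype(np.float32)*1000
    print(n,cc[:,0].mean(0),cv2.minAreaRect(q),'z',np.percentile(z[m>0],[5,50,95]))
red=((h[...,0]<9)|(h[...,0]>172))&(h[...,1]>110)
rep('top',(red&(z>0.082)&(z<0.1)).astype(np.uint8),0.090)
f=((z>0.0335)&(z<0.042)).astype(np.uint8); f[:,:150]=0; f[:,420:]=0; f[260:]=0
print('pad z',np.median(z[150:165,215:230]), 'hist', np.histogram(z[100:240,200:380],bins=np.arange(0.024,0.1,0.004)))
E
```

```text
time_s: 29.8
position: [0.5331, -0.0474, 0.161]
tcp_rot: [[0.988, 0.153, 0.005], [0.153, -0.988, -0.002], [0.005, 0.002, -1.0]]
force: [0.6, -0.5, -0.1]
opening: 0.551
{'time_s': 29.85, 'position': [0.5333, -0.0475, 0.1614], 'force': [0.6576, -0.5553, 0.6702], 'moment': [-0.0027, -0.0409, 0.0117], 'opening': 0.5479, 'joint_positions': [-17.0561, 25.0916, 96.7951, 0.004, 57.754, 64.121]}
top [284.29113924 208.5443038 ] ((532.114501953125, -46.912445068359375), (18.915203094482422, 16.58774185180664), 8.732418060302734) z [0.08542296 0.09016827 0.09128219]
pad z 0.03265240674280634 hist (array([   91,  9039, 10590,   493,    17,    20,    19,    21,    22,
          20,    26,    26,    27,    24,    25,    32,   482,     3,
           0]), array([0.024, 0.028, 0.032, 0.036, 0.04 , 0.044, 0.048, 0.052, 0.056,
       0.06 , 0.064, 0.068, 0.072, 0.076, 0.08 , 0.084, 0.088, 0.092,
       0.096, 0.1  ]))
```

View pics/w7.png

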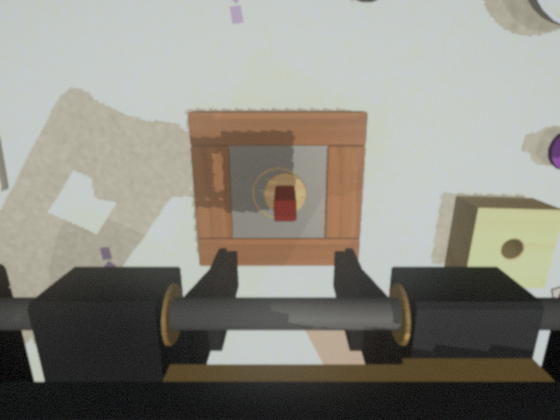

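The post stands at (532.1,-46.9) with its top at z of about 90 mm, as expected when fully home (30+6+54). In the picture the top is at (284,208). Now to the ring.

```bash
python3 -m inch '[{"tx":0,"ty":1.5,"tz":0,"spin":0,"gripper":-1},{"tx":-0.1,"ty":5,"tz":0,"spin":0,"gripper":-1},{"tx":-0.2,"ty":9,"tz":0,"spin":0,"gripper":-1},{"tx":-0.4,"ty":13.5,"tz":0,"spin":0,"gripper":-1},{"tx":-0.5,"ty":18,"tz":0,"spin":0,"gripper":-1},{"tx":-0.7,"ty":22.5,"tz":0,"spin":0,"gripper":-1},{"tx":-0.8,"ty":27,"tz":0,"spin":0,"gripper":-1},{"tx":-0.9,"ty":30.5,"tz":0,"spin":0,"gripper":-1},{"tx":-1,"ty":33,"tz":0,"spin":0,"gripper":-1},{"tx":-1,"ty":33.6,"tz":0,"spin":0,"gripper":-1}]'; python3 - <<'E'
from h import *
from scipy.optimize import least_squares
for i in range(4): viewer.capture('side')
c=cap('wrist','w8'); img=c['image']; h=cv2.cvtColor(img,cv2.COLOR_BGR2HSV); P=cloud(c); z=P[...,2]
s=st(); print(np.round(s['tcp_rot'],3).tolist(),c['xyz'])
m=((z>0.031)&(z<0.042)&(c['depth']>0)).astype(np.uint8); m[245:]=0
k,l,stt,ce=cv2.connectedComponentsWithStats(m)
o=img.copy()
for i in range(1,k):
    if stt[i,4]>200:
        mm=(l==i).astype(np.uint8); cs,hi=cv2.findContours(mm,cv2.RETR_CCOMP,cv2.CHAIN_APPROX_NONE)
        for cc in cs:
            if len(cc)>40:
                q=np.array([onz(c,u,v,0.036)[:2] for u,v in cc[:,0]])
                f=least_squares(lambda p: np.hypot(q[:,0]-p[0],q[:,1]-p[1])-p[2],[*q.mean(0),0.03],loss='soft_l1',f_scale=0.0005)
                print(ce[i],len(cc),'circle',f.x,'z',np.median(z[mm>0])); cv2.drawContours(o,[cc],-1,(0,255,0),1)
cv2.imwrite('pics/w8o.png',o)
E
```

```text
time_s: 30.85
position: [0.5189, 0.2922, 0.1558]
tcp_rot: [[0.988, 0.157, -0.004], [0.157, -0.988, -0.0], [-0.004, -0.0, -1.0]]
force: [-1.0, -0.8, 0.8]
opening: 1.0
{'time_s': 31.1, 'position': [0.5209, 0.2878, 0.1572], 'force': [-0.2782, 0.5067, 0.1742], 'moment': [0.0453, -0.0793, 0.0054], 'opening': 0.9955, 'joint_positions': [18.1852, 29.9392, 88.1348, -0.0251, 62.0453, 99.444]}
[[0.988, 0.152, -0.002], [0.152, -0.988, -0.001], [-0.002, 0.001, -1.0]] [0.60011608 0.30129365 0.35580163]
[461.13651877  13.15699659] 119 circle [0.7130256  0.16237933 0.02965451] z 0.03645532053339451
[551.93672014 211.25579323] 212 circle [ 0.59275511 -0.12918508  0.17955488] z 0.03312979086299961
[282.08572711 189.34470377] 179 circle [0.52110942 0.29120226 0.02940211] z 0.03666213733569687
[282.08572711 189.34470377] 104 circle [0.52140044 0.29113485 0.01686923] z 0.03666213733569687
```

View pics/w8o.png

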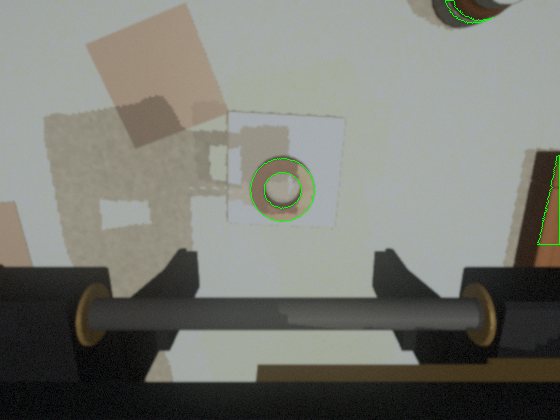

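The ring is at (521.2,291.2) with fitted radii of 29.4 and 16.9 mm (given as 30 and 17 mm). In the picture it is at (282,189). I'll shift 2.4 mm in y, descend and grip it.

```bash
python3 -m inch '[{"tx":0,"ty":0.24,"tz":-1.5,"spin":0,"gripper":-1},{"tx":0,"ty":0.24,"tz":-4,"spin":0,"gripper":-1},{"tx":0,"ty":0.24,"tz":-7,"spin":0,"gripper":-1},{"tx":0,"ty":0.24,"tz":-10,"spin":0,"gripper":-1},{"tx":0,"ty":0.24,"tz":-12,"spin":0,"gripper":-1},{"tx":0,"ty":0.24,"tz":-13.3,"spin":0,"gripper":-1},{"tx":0,"ty":0.24,"tz":-14,"spin":0,"gripper":-1},{"tx":0,"ty":0.24,"tz":-14.25,"spin":0,"gripper":-1},{"tx":0,"ty":0.24,"tz":-14.25,"spin":0,"gripper":-1},{"tx":0,"ty":0.24,"tz":-14.25,"spin":0,"gripper":-1}]'; python3 -m inch '[{"tx":0,"ty":0,"tz":0,"spin":0,"gripper":1},{"tx":0,"ty":0,"tz":0,"spin":0,"gripper":1},{"tx":0,"ty":0,"tz":0,"spin":0,"gripper":1},{"tx":0,"ty":0,"tz":0,"spin":0,"gripper":1},{"tx":0,"ty":0,"tz":0,"spin":0,"gripper":1},{"tx":0,"ty":0,"tz":0,"spin":0,"gripper":1},{"tx":0,"ty":0,"tz":0.3,"spin":0,"gripper":1},{"tx":0,"ty":0,"tz":1.5,"spin":0,"gripper":1},{"tx":0,"ty":0,"tz":3,"spin":0,"gripper":1},{"tx":0,"ty":0,"tz":5,"spin":0,"gripper":1}]'; python3 - <<'E'
from h import *
c=cap('side','d9'); c=cap('wrist','w9'); st()
a=cv2.imread('pics/d9.png')[200:380,230:400]; cv2.imwrite('pics/d9z.png',cv2.resize(a,None,fx=3.3,fy=3.3,interpolation=cv2.INTER_CUBIC))
E
```

```text
time_s: 32.1
position: [0.5223, 0.2916, 0.0165]
tcp_rot: [[0.988, 0.153, 0.002], [0.153, -0.988, 0.001], [0.002, -0.0, -1.0]]
force: [0.0, -0.3, -0.1]
opening: 1.0
time_s: 33.1
position: [0.5212, 0.2913, 0.0666]
tcp_rot: [[0.988, 0.153, -0.0], [0.153, -0.988, -0.0], [-0.001, 0.0, -1.0]]
force: [-0.1, 0.0, 0.6]
opening: 0.17
{'time_s': 33.2, 'position': [0.5243, 0.2924, 0.0692], 'force': [-0.5932, 0.3377, 0.7847], 'moment': [-0.0142, -0.0306, 0.0444], 'opening': 0.0806, 'joint_positions': [18.4938, 36.8658, 91.8036, 0.0038, 50.8888, 99.6735]}
```

View pics/d9z.png

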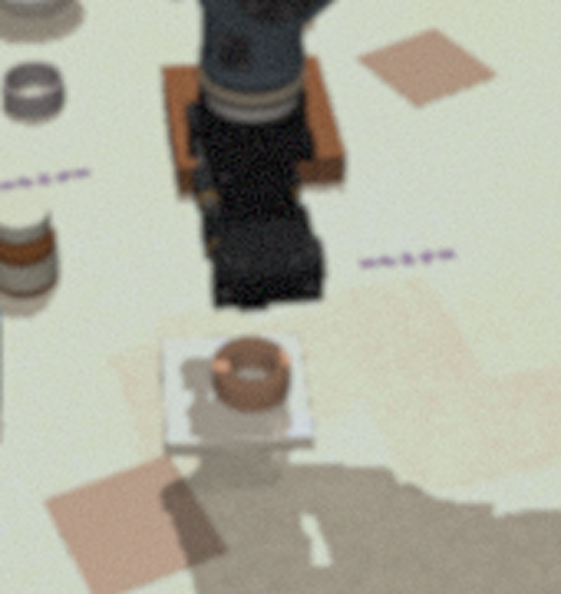

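View pics/w9.png

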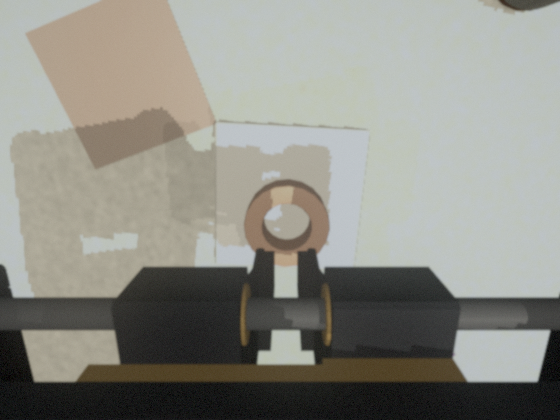

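The grip failed: the opening ran down to 0.08 and the side view shows the ring still flat on the tile, so it either slipped or was never held. I'll re-measure it and check the fingers' shape.

```bash
python3 - <<'E'
from h import *
from scipy.optimize import least_squares
c=load('w9'); img=c['image']; P=cloud(c); z=P[...,2]
print(c['xyz'])
m=((z>0.0315)&(z<0.042)&(c['depth']>0)).astype(np.uint8); m[245:]=0; m[:,:220]=0; m[:,350:]=0
cs,hi=cv2.findContours(m,cv2.RETR_CCOMP,cv2.CHAIN_APPROX_NONE)
for cc in cs:
    if len(cc)>40:
        p=cc[:,0]; p=p[p[:,1]<240]; q=np.array([onz(c,u,v,0.036)[:2] for u,v in p])
        f=least_squares(lambda p: np.hypot(q[:,0]-p[0],q[:,1]-p[1])-p[2],[*q.mean(0),0.03],loss='soft_l1',f_scale=0.0005)
        print(len(p),'circle',f.x)
print('ring z pct',np.percentile(z[m>0],[5,50,95]))
# plane fit of ring top
q=P[(m>0)]; A=np.c_[q[:,:2]-q[:,:2].mean(0),np.ones(len(q))]; print('tilt',np.linalg.lstsq(A,q[:,2],rcond=None)[0])
# finger geometry: cloud points in tool frame from w9 and w8
for n in ['w8','w9']:
    c=load(n); P=cloud(c); R=np.array(c['rotation']); 
    # camera in tool frame: assume cam = tcp + 0.08*toolx, 0.199 up
    a=np.deg2rad(8.8); ex=np.array([np.cos(a),np.sin(a),0]); tcp=np.array(c['xyz'])-0.0801*ex-np.array([0,0,0.199])
    d=P-tcp; tx=d@ex; ty=d@np.array([np.sin(a),-np.cos(a),0]); h=d[...,2]
    ok=(c['depth']>0)&(h>-0.003)&(h<0.08)&(abs(ty)<0.07)
    v,u=np.nonzero(ok)
    for lo in np.arange(0,0.08,0.008):
        k=ok&(h>=lo-0.003)&(h<lo+0.005)&(ty<0)
        if k.sum()>5: print(n,'h %.3f'%lo,'ty',np.round(np.percentile(ty[k],[2,50,98]),4),'tx',np.round(np.percentile(tx[k],[2,50,98]),4),k.sum())
E
python3 - <<'E'
import cv2
a=cv2.imread('pics/w9.png')[170:330,180:400]; cv2.imwrite('pics/w9z.png',cv2.resize(a,None,fx=3.5,fy=3.5,interpolation=cv2.INTER_CUBIC))
E
```

```text
[0.60180261 0.30483155 0.27002482]
242 circle [0.52240397 0.29168183 0.02820463]
ring z pct [0.03474459 0.03667593 0.03787172]
tilt [-0.00106456 -0.0030277   0.03654966]
w8 h 0.032 ty [-0.0506 -0.0434 -0.043 ] tx [-0.0047  0.0084  0.0107] 13
w8 h 0.040 ty [-0.0514 -0.0433 -0.0428] tx [-0.0091  0.0077  0.0111] 297
w8 h 0.048 ty [-0.0515 -0.0433 -0.0428] tx [-0.0083  0.0088  0.0111] 341
w8 h 0.056 ty [-0.0516 -0.0441 -0.0428] tx [-0.0041  0.009   0.0111] 340
w8 h 0.064 ty [-0.053  -0.0456 -0.043 ] tx [0.     0.0092 0.0111] 369
w8 h 0.072 ty [-0.0547 -0.0482 -0.043 ] tx [-0.003   0.01    0.0113] 374
w9 h 0.032 ty [-0.0133 -0.0097 -0.0056] tx [0.0104 0.0108 0.0124] 18
w9 h 0.040 ty [-0.014  -0.009  -0.0053] tx [0.0008 0.0109 0.0125] 152
w9 h 0.048 ty [-0.014  -0.0092 -0.0053] tx [-0.0062  0.0108  0.0124] 160
w9 h 0.056 ty [-0.0142 -0.0089 -0.0053] tx [0.0004 0.0107 0.0125] 214
w9 h 0.064 ty [-0.0148 -0.0103 -0.0056] tx [0.0037 0.0108 0.0124] 233
w9 h 0.072 ty [-0.0142 -0.0097 -0.0055] tx [0.0098 0.0108 0.0124] 221
```

View pics/w9z.png

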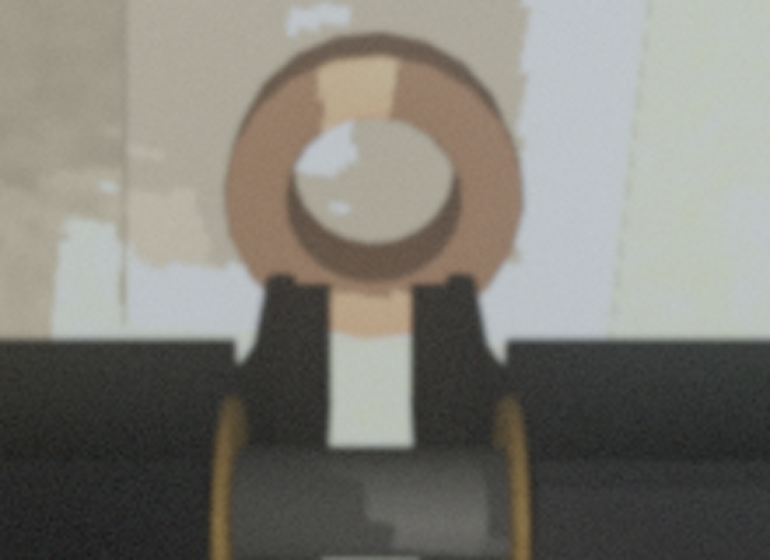

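Depth shows the visible fingers ending about 30 mm above the reported TCP, which doesn't match the description and would explain closing on nothing. I'll check this in the outside views before going any lower.

```bash
python3 - <<'E'
from h import *
s=st(); T=np.array(s['position']); print(np.round(s['tcp_rot'],3).tolist())
out=[]
for n in ['scene','side']:
    c=cap(n,n+'10'); o=c['image'].copy()
    s=telemetry.read_state(); T=np.array(s['position'])
    pts=[(h,proj(c,T+np.array([0,0,h]))) for h in (0,0.03,0.07)]
    print(n,T,[(h,np.round(p,1).tolist()) for h,p in pts])
    u,v=pts[0][1]; u=int(u); v=int(v)
    crop=o[v-75:v+35,u-55:u+55]; big=cv2.resize(crop,None,fx=5,fy=5,interpolation=cv2.INTER_CUBIC)
    for (h,p),col in zip(pts,[(0,255,0),(255,255,0),(0,0,255)]):
        x=int((p[0]-(u-55)+.5)*5); y=int((p[1]-(v-75)+.5)*5); cv2.line(big,(x-60,y),(x-30,y),col,1); cv2.line(big,(x+30,y),(x+60,y),col,1)
    cv2.imwrite('pics/'+n+'10z.png',cv2.convertScaleAbs(big,alpha=1.6,beta=15))
    # depth at finger region
    P=cloud(c); 
    k=(np.linalg.norm(P[...,:2]-T[:2],axis=2)<0.018)&(c['depth']>0)&(P[...,2]>0.045)&(P[...,2]<T[2]+0.1)
    vv,uu=np.nonzero(k); 
    print(n,'near-axis z histogram rel TCP',np.histogram(P[...,2][k]-T[2],bins=np.arange(-0.02,0.1,0.01)))
E
```

```text
{'time_s': 33.2, 'position': [0.5243, 0.2924, 0.0692], 'force': [-0.5932, 0.3377, 0.7847], 'moment': [-0.0142, -0.0306, 0.0444], 'opening': 0.0806, 'joint_positions': [18.4938, 36.8658, 91.8036, 0.0038, 50.8888, 99.6735]}
[[0.988, 0.153, 0.007], [0.153, -0.988, 0.002], [0.008, -0.001, -1.0]]
scene [0.52317814 0.2920054  0.06783684] [(0, [346.9, 141.9]), (0.03, [347.4, 133.1]), (0.07, [348.0, 121.0])]
scene near-axis z histogram rel TCP (array([ 0,  0,  0,  0,  0, 14, 30, 28, 17, 20, 12]), array([-0.02, -0.01,  0.  ,  0.01,  0.02,  0.03,  0.04,  0.05,  0.06,
        0.07,  0.08,  0.09]))
side [0.52209706 0.29162205 0.06666506] [(0, [304.7, 300.9]), (0.03, [304.8, 291.8]), (0.07, [304.8, 279.2])]
side near-axis z histogram rel TCP (array([0, 0, 0, 0, 0, 0, 0, 0, 0, 0, 0]), array([-0.02, -0.01,  0.  ,  0.01,  0.02,  0.03,  0.04,  0.05,  0.06,
        0.07,  0.08,  0.09]))
```

View pics/scene10z.png

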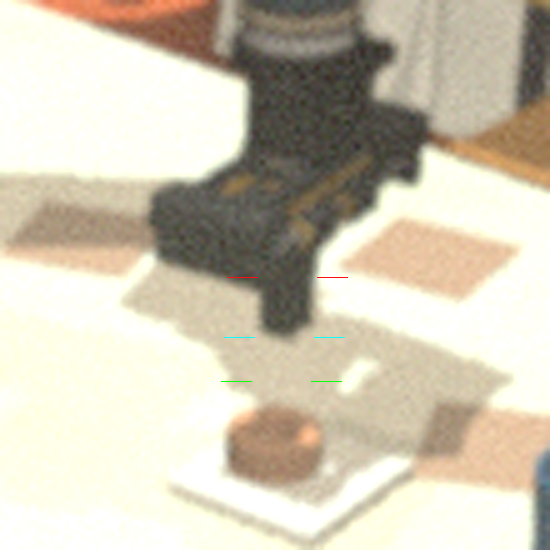

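View pics/side10z.png

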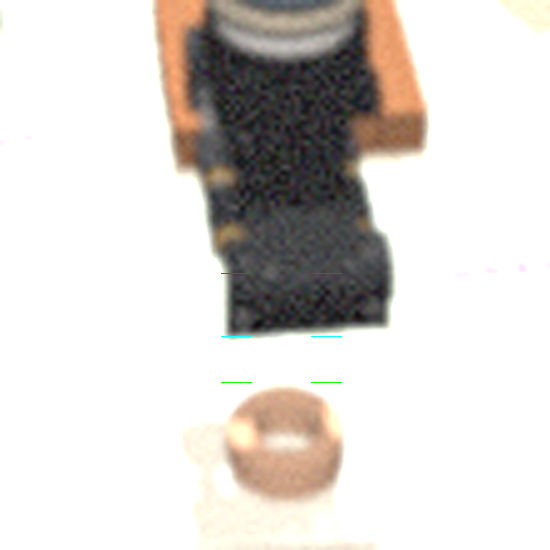

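The scene view shows the fingertips at about crop row 333, level with the mark I drew 30 mm above the reported TCP (337) and well short of the TCP mark (381). Depth in two cameras agrees at 30 to 35 mm. So the real fingertips sit about 32 mm above the reported TCP. I'll quantify this and find how much room there is under the gripper body, since the post has to fit there.

```bash
python3 - <<'E'
from h import *
for n in ['w2','w8','w9']:
    c=load(n); P=cloud(c); R=np.array(c['rotation']); up=R@np.array([0,1,0]); ex=np.array([up[0],up[1],0]); ex/=np.linalg.norm(ex); ty_=np.array([ex[1],-ex[0],0])
    tcp=np.array(c['xyz'])-0.0801*ex-np.array([0,0,0.199])
    d=P-tcp; tx=d@ex; ty=d@ty_; h=d[...,2]
    print(n)
    # finger column, left finger
    img=c['image']; dark=img.max(2)<75
    k=dark&(c['depth']>0)&(h>-0.02)&(h<0.12)&(abs(ty)<0.075)
    for v in (244,248,250,252,254,258,264,270,280,300,315,330,345,360,375):
        row=k[v]; 
        if row.sum()<3: print(v,'none'); continue
        u=np.nonzero(row)[0]
        # finger inner-most & center rod
        cu=285
        print(v,'h[min,max] %.3f %.3f'%(h[v][row].min(),h[v][row].max()),'center px: h %.3f tx %.3f'%(h[v,cu],tx[v,cu]),'block px190: h %.3f tx %.3f ty %.3f'%(h[v,190],tx[v,190],ty[v,190]),'px60: h %.3f tx %.3f ty %.3f'%(h[v,60],tx[v,60],ty[v,60]))
E
```

```text
w2
244 none
248 none
250 h[min,max] 0.038 0.040 center px: h -0.246 tx -0.112 block px190: h -0.246 tx -0.112 ty -0.127 px60: h -0.246 tx -0.112 ty -0.302
252 h[min,max] 0.038 0.043 center px: h -0.244 tx -0.114 block px190: h 0.039 tx 0.010 ty -0.046 px60: h -0.247 tx -0.115 ty -0.303
254 h[min,max] 0.039 0.045 center px: h -0.244 tx -0.117 block px190: h 0.040 tx 0.009 ty -0.046 px60: h -0.247 tx -0.118 ty -0.303
258 h[min,max] 0.041 0.049 center px: h -0.246 tx -0.124 block px190: h 0.045 tx 0.010 ty -0.044 px60: h -0.247 tx -0.124 ty -0.305
264 h[min,max] 0.040 0.056 center px: h -0.246 tx -0.133 block px190: h 0.050 tx 0.009 ty -0.043 px60: h -0.249 tx -0.134 ty -0.308
270 h[min,max] 0.040 0.116 center px: h -0.245 tx -0.141 block px190: h 0.051 tx 0.006 ty -0.043 px60: h 0.113 tx 0.037 ty -0.060
280 h[min,max] 0.041 0.120 center px: h -0.247 tx -0.157 block px190: h 0.052 tx 0.002 ty -0.043 px60: h 0.119 tx 0.037 ty -0.056
300 h[min,max] 0.119 0.120 center px: h 0.120 tx 0.033 block px190: h 0.120 tx 0.033 ty -0.023 px60: h 0.129 tx 0.038 ty -0.050
315 none
330 none
345 h[min,m
[... 2539 characters left out ...]
 -0.048 ty -0.186
270 h[min,max] 0.056 0.115 center px: h -0.071 tx -0.052 block px190: h 0.114 tx 0.038 ty -0.025 px60: h -0.071 tx -0.052 ty -0.186
280 h[min,max] 0.058 0.120 center px: h -0.069 tx -0.061 block px190: h 0.119 tx 0.038 ty -0.023 px60: h -0.071 tx -0.061 ty -0.188
300 h[min,max] 0.119 0.120 center px: h 0.121 tx 0.034 block px190: h 0.129 tx 0.038 ty -0.021 px60: h 0.120 tx 0.033 ty -0.056
315 none
330 none
345 h[min,max] 0.084 0.120 center px: h -0.070 tx -0.125 block px190: h 0.130 tx 0.028 ty -0.021 px60: h -0.072 tx -0.126 ty -0.200
360 h[min,max] 0.095 0.119 center px: h -0.070 tx -0.140 block px190: h 0.130 tx 0.024 ty -0.022 px60: h -0.070 tx -0.140 ty -0.202
375 none
```

The fingertips are 37 to 40 mm above the reported TCP, and the body starts at about 113 mm. The finger length of 70 to 75 mm matches the text, so the reported TCP lies about 37 mm beyond the real tips. This also means the post was held only by its top 12 mm. The ring grasp therefore needs a reported TCP z of about -17 mm. I'll open the gripper and check the ring again.

```bash
python3 -m inch '[{"tx":0,"ty":0,"tz":0,"spin":0,"gripper":-1},{"tx":0,"ty":0,"tz":0,"spin":0,"gripper":-1},{"tx":0,"ty":0,"tz":0,"spin":0,"gripper":-1},{"tx":0,"ty":0,"tz":0,"spin":0,"gripper":-1},{"tx":0,"ty":0,"tz":0,"spin":0,"gripper":-1},{"tx":0,"ty":0,"tz":0,"spin":0,"gripper":-1},{"tx":0,"ty":0,"tz":0,"spin":0,"gripper":-1},{"tx":0,"ty":0,"tz":0,"spin":0,"gripper":-1},{"tx":0,"ty":0,"tz":0,"spin":0,"gripper":-1},{"tx":0,"ty":0,"tz":0,"spin":0,"gripper":-1}]'; python3 - <<'E'
from h import *
from scipy.optimize import least_squares
c=cap('wrist','w11'); img=c['image']; P=cloud(c); z=P[...,2]
s=st(); print(c['xyz'])
m=((z>0.0315)&(z<0.042)&(c['depth']>0)).astype(np.uint8); m[300:]=0; m[:,:200]=0; m[:,370:]=0
cs,hi=cv2.findContours(m,cv2.RETR_CCOMP,cv2.CHAIN_APPROX_NONE)
for cc in cs:
    if len(cc)>60:
        p=cc[:,0]; q=np.array([onz(c,u,v,0.036)[:2] for u,v in p])
        f=least_squares(lambda p: np.hypot(q[:,0]-p[0],q[:,1]-p[1])-p[2],[*q.mean(0),0.03],loss='soft_l1',f_scale=0.0005)
        print(len(p),'circle',f.x,p.mean(0))
R=np.array(c['rotation']); up=R@np.array([0,1,0]); ex=np.array([up[0],up[1],0]); ex/=np.linalg.norm(ex); d=P-np.array(c['xyz'])
k=(img.max(2)<75)&(c['depth']>0)&(c['depth']<0.19); v,u=np.nonzero(k); kk=v<262
print('finger tips: cam-down min', np.round(np.percentile(-d[k][kk][:,2],[50,90,99,100]),4))
E
```

```text
time_s: 34.3
position: [0.5214, 0.2914, 0.0655]
tcp_rot: [[0.988, 0.153, 0.0], [0.153, -0.988, 0.0], [0.0, -0.0, -1.0]]
force: [-0.4, -0.7, 0.1]
opening: 0.857
{'time_s': 34.35, 'position': [0.5215, 0.2914, 0.0655], 'force': [0.1673, -0.8153, -0.2677], 'moment': [-0.0059, 0.0455, -0.0129], 'opening': 0.9032, 'joint_positions': [18.4852, 37.16, 91.9874, 0.0008, 50.8489, 99.6744]}
[0.60058236 0.30427559 0.26461614]
242 circle [0.52113191 0.29141189 0.02951789] [285.83057851 223.69834711]
136 circle [0.52159146 0.29147138 0.01662794] [285.54411765 224.18382353]
finger tips: cam-down min [0.1547 0.1593 0.1612 0.1619]
```

View pics/w11.png

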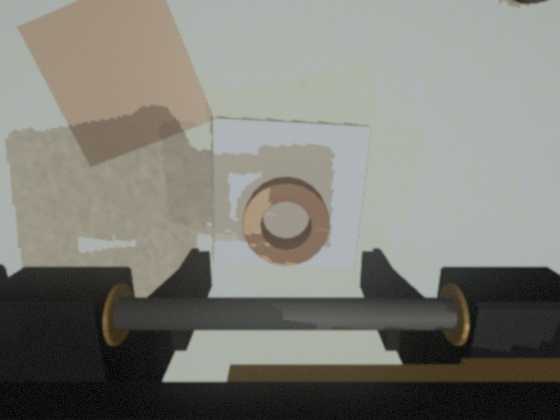

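The ring hasn't moved: it is at (521.3,291.4) and the TCP is above its centre. The fingertips are 162 mm below the camera, at z of about 103 mm now. I'll descend with a force check, then go the last 7 mm.

```bash
python3 -m inch '[{"tx":0,"ty":0,"tz":-1,"spin":0,"gripper":-1},{"tx":0,"ty":0,"tz":-2.5,"spin":0,"gripper":-1},{"tx":0,"ty":0,"tz":-4,"spin":0,"gripper":-1},{"tx":0,"ty":0,"tz":-5.5,"spin":0,"gripper":-1},{"tx":0,"ty":0,"tz":-6.5,"spin":0,"gripper":-1},{"tx":0,"ty":0,"tz":-7.1,"spin":0,"gripper":-1},{"tx":0,"ty":0,"tz":-7.5,"spin":0,"gripper":-1},{"tx":0,"ty":0,"tz":-7.5,"spin":0,"gripper":-1},{"tx":0,"ty":0,"tz":-7.5,"spin":0,"gripper":-1},{"tx":0,"ty":0,"tz":-7.5,"spin":0,"gripper":-1}]'; python3 - <<'E'
from h import *
c=cap('scene','s12'); c=cap('side','d12'); s=st(); T=np.array(s['position'])
a=cv2.imread('pics/s12.png')[95:185,295:400]; b=cv2.imread('pics/d12.png')[240:340,255:360]
A=cv2.convertScaleAbs(cv2.resize(a,(470,403),interpolation=cv2.INTER_CUBIC),alpha=1.5,beta=10); B=cv2.convertScaleAbs(cv2.resize(b,(423,403),interpolation=cv2.INTER_CUBIC),alpha=1.5,beta=10)
cv2.imwrite('pics/c12.png',cv2.resize(np.hstack([A,B]),(800,361)))
E
```

```text
time_s: 35.35
position: [0.522, 0.2916, -0.0089]
tcp_rot: [[0.988, 0.153, 0.001], [0.153, -0.988, 0.0], [0.001, -0.0, -1.0]]
force: [0.2, -0.6, -0.5]
opening: 1.002
{'time_s': 35.45, 'position': [0.5218, 0.2915, -0.009], 'force': [0.3087, 0.6101, 0.0957], 'moment': [0.0377, -0.017, -0.0042], 'opening': 0.9992, 'joint_positions': [18.4872, 43.7893, 93.7803, -0.0002, 42.3664, 99.6746]}
```

View pics/c12.png

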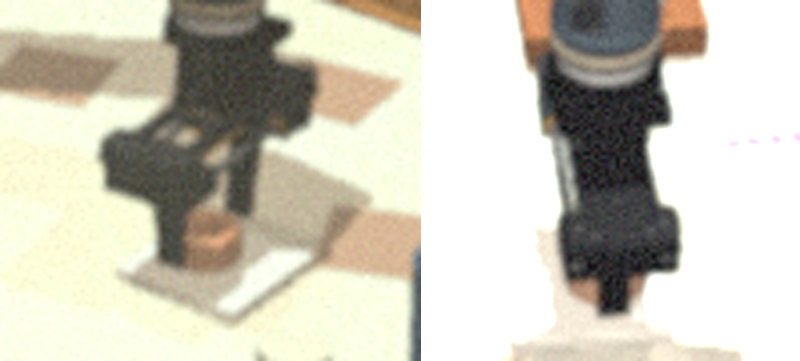

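```bash
python3 - <<'E'
from h import *
c=load('s12'); T=np.array([0.5218,0.2915,-0.009]); ey=np.array([0.153,-0.988,0]); ex=np.array([0.988,0.153,0])
for h in (0,0.02,0.03,0.037,0.045):
    print(h,[np.round(proj(c,T+ey*0.0475+ex*t+[0,0,h]),1).tolist() for t in (-0.0095,0,0.0095)])
P=cloud(c); d=P-T; tx=d@ex; ty=d@ey; k=(c['image'].max(2)<70)&(c['depth']>0)&(abs(tx)<0.02)&(abs(ty)<0.07)&(d[...,2]>0)&(d[...,2]<0.1)
v,u=np.nonzero(k); 
for w in range(150,170): 
    r=k[w]; print(w,r.sum(),np.nonzero(r)[0][[0,-1]] if r.any() else '', np.round(np.median(d[w][r][:,2]),3) if r.any() else '', end=' | ')
E
```

```text
0 [[334.4, 169.1], [337.0, 170.0], [339.6, 171.0]]
0.02 [[334.6, 163.5], [337.2, 164.5], [339.8, 165.4]]
0.03 [[334.7, 160.7], [337.3, 161.6], [340.0, 162.6]]
0.037 [[334.8, 158.7], [337.4, 159.7], [340.1, 160.6]]
0.045 [[334.9, 156.4], [337.5, 157.4], [340.2, 158.3]]
150 7 [335 341] 0.074 | 151 7 [335 341] 0.073 | 152 5 [335 340] 0.068 | 153 6 [335 340] 0.066 | 154 6 [335 340] 0.06 | 155 6 [335 340] 0.057 | 156 6 [335 340] 0.055 | 157 7 [335 341] 0.051 | 158 6 [335 340] 0.046 | 159 6 [335 340] 0.043 | 160 5 [336 340] 0.041 | 161 0   | 162 0   | 163 0   | 164 0   | 165 0   | 166 0   | 167 0   | 168 0   | 169 0   |
```

Three cameras now agree on fingertips at TCP + 37 mm. I'll go down 9 mm more (tips about 6 mm above the tile), close, and check the opening before lifting.

```bash
python3 -m inch '[{"tx":-0.03,"ty":0,"tz":-0.3,"spin":0,"gripper":-1},{"tx":-0.03,"ty":0,"tz":-0.6,"spin":0,"gripper":-1},{"tx":-0.03,"ty":0,"tz":-0.9,"spin":0,"gripper":-1},{"tx":-0.03,"ty":0,"tz":-0.9,"spin":0,"gripper":1},{"tx":-0.03,"ty":0,"tz":-0.9,"spin":0,"gripper":1},{"tx":-0.03,"ty":0,"tz":-0.9,"spin":0,"gripper":1},{"tx":-0.03,"ty":0,"tz":-0.9,"spin":0,"gripper":1},{"tx":-0.03,"ty":0,"tz":-0.9,"spin":0,"gripper":1},{"tx":-0.03,"ty":0,"tz":-0.9,"spin":0,"gripper":1},{"tx":-0.03,"ty":0,"tz":-0.9,"spin":0,"gripper":1}]'
```

```text
time_s: 36.45
position: [0.5213, 0.2914, -0.0184]
tcp_rot: [[0.988, 0.153, 0.0], [0.153, -0.988, 0.0], [0.0, -0.0, -1.0]]
force: [-0.5, -0.3, 0.3]
opening: 0.673
```

The opening is 0.673 (58.6 mm), so the ring is gripped. I'll lift and carry it to above the post.

```bash
python3 -m inch '[{"tx":0,"ty":0,"tz":0.2,"spin":0,"gripper":1},{"tx":0,"ty":0,"tz":0.6,"spin":0,"gripper":1},{"tx":0,"ty":0,"tz":1.4,"spin":0,"gripper":1},{"tx":0,"ty":0,"tz":2.6,"spin":0,"gripper":1},{"tx":0,"ty":0,"tz":4,"spin":0,"gripper":1},{"tx":0,"ty":0,"tz":5.5,"spin":0,"gripper":1},{"tx":0,"ty":0,"tz":7,"spin":0,"gripper":1},{"tx":0,"ty":0,"tz":8.7,"spin":0,"gripper":1},{"tx":0,"ty":0,"tz":10,"spin":0,"gripper":1},{"tx":0,"ty":0,"tz":10.5,"spin":0,"gripper":1}]'; python3 - <<'E'
from h import *
c=cap('wrist','w13'); st()
E
```

```text
time_s: 37.45
position: [0.5223, 0.2918, 0.0889]
tcp_rot: [[0.988, 0.153, 0.004], [0.153, -0.988, 0.001], [0.004, -0.001, -1.0]]
force: [-0.1, 0.4, -1.0]
opening: 0.671
{'time_s': 37.5, 'position': [0.5223, 0.2918, 0.0888], 'force': [0.784, 0.7964, -0.3853], 'moment': [-0.0162, -0.0361, 0.0197], 'opening': 0.6717, 'joint_positions': [18.5014, 35.2087, 91.1843, 0.0016, 53.3908, 99.684]}
```

View pics/w13.png

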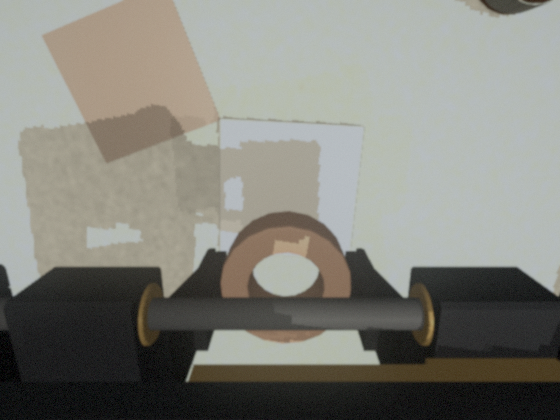

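The wrist view shows the ring held level between the fingers, centred at (286,278). Next I'll carry it over the post.

```bash
python3 -m inch '[{"tx":0,"ty":-1.2,"tz":0,"spin":0,"gripper":1},{"tx":0.1,"ty":-4,"tz":0,"spin":0,"gripper":1},{"tx":0.2,"ty":-8,"tz":0,"spin":0,"gripper":1},{"tx":0.4,"ty":-12.2,"tz":0,"spin":0,"gripper":1},{"tx":0.5,"ty":-16.5,"tz":0,"spin":0,"gripper":1},{"tx":0.6,"ty":-20.8,"tz":0,"spin":0,"gripper":1},{"tx":0.7,"ty":-25,"tz":0,"spin":0,"gripper":1},{"tx":0.9,"ty":-29,"tz":0,"spin":0,"gripper":1},{"tx":1,"ty":-32,"tz":0,"spin":0,"gripper":1},{"tx":1.05,"ty":-33.84,"tz":0,"spin":0,"gripper":1}]'; python3 - <<'E'
from h import *
from scipy.optimize import least_squares
for i in range(5): viewer.capture('side')
s=st(); T=np.array(s['position']); print(np.round(s['tcp_rot'],3).tolist())
w=cap('wrist','w14'); a=cap('scene','s14'); b=cap('side','d14'); st()
A=cv2.resize(a['image'][130:240,215:325],(400,400),interpolation=cv2.INTER_CUBIC); B=cv2.resize(b['image'][175:285,250:360],(400,400),interpolation=cv2.INTER_CUBIC)
cv2.imwrite('pics/c14.png',cv2.convertScaleAbs(np.hstack([A,B]),alpha=1.4,beta=10))
c=w; P=cloud(c); z=P[...,2]; h=cv2.cvtColor(c['image'],cv2.COLOR_BGR2HSV)
# ring top in wrist
zr=T[2]+0.037-0.0065+0.024
print('expect ring top z',zr,'depth at ring top px',np.round(z[222:240:4,286],3), np.round(z[255:275:4,236],3))
red=((h[...,0]<9)|(h[...,0]>172))&(h[...,1]>120)&(z>0.07)&(z<0.1); v,u=np.nonzero(red); print('red px',len(u), (u.min(),u.max(),v.min(),v.max()) if len(u) else '')
E
```

```text
time_s: 38.5
position: [0.5307, -0.0502, 0.0856]
tcp_rot: [[0.989, 0.15, -0.002], [0.15, -0.989, -0.0], [-0.002, -0.0, -1.0]]
force: [0.3, 0.9, -1.5]
opening: 0.673
{'time_s': 38.75, 'position': [0.5305, -0.0466, 0.0858], 'force': [-0.598, 0.3765, -1.3592], 'moment': [0.0332, -0.0157, -0.0283], 'opening': 0.6698, 'joint_positions': [-17.0586, 31.5988, 100.603, 0.0184, 47.9305, 64.1377]}
[[0.988, 0.153, -0.002], [0.153, -0.988, 0.001], [-0.002, -0.001, -1.0]]
{'time_s': 38.9, 'position': [0.5311, -0.0459, 0.0862], 'force': [0.1793, -0.4636, -0.6035], 'moment': [-0.0014, 0.0022, 0.0361], 'opening': 0.673, 'joint_positions': [-16.9608, 31.571, 100.5678, 0.0086, 47.9204, 64.1338]}
expect ring top z 0.1403152936388925 depth at ring top px [0.135 0.139 0.141 0.14  0.141] [0.141 0.14  0.141 0.141 0.142]
red px 35 (np.int64(275), np.int64(295), np.int64(254), np.int64(255))
```

View pics/c14.png

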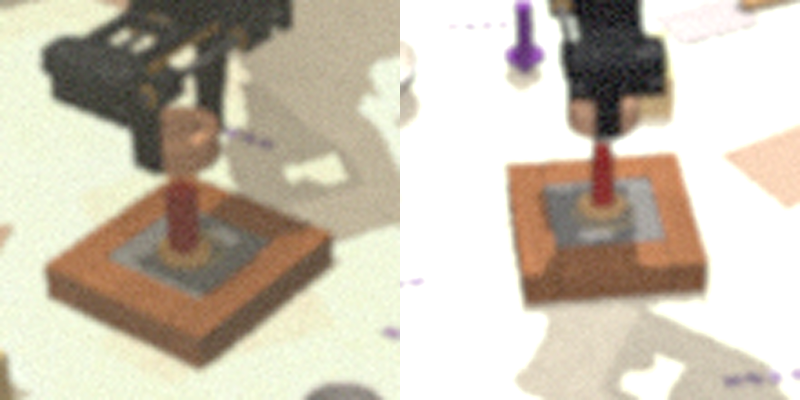

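View pics/w14.png

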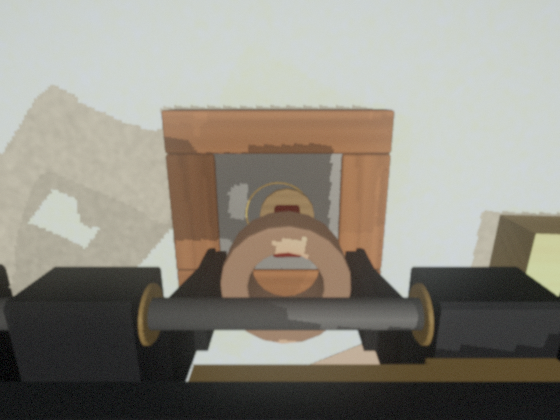

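The views show the ring over the standing post, with its bottom at about 116 mm and the post top at 90 mm. I'll check the ring-to-post offset numerically from this same wrist image before lowering.

```bash
python3 - <<'E'
from h import *
from scipy.optimize import least_squares
c=load('w14'); P=cloud(c); z=P[...,2]; img=c['image']; h=cv2.cvtColor(img,cv2.COLOR_BGR2HSV)
fit=lambda q,r0:least_squares(lambda p: np.hypot(q[:,0]-p[0],q[:,1]-p[1])-p[2],[*q.mean(0),r0],loss='soft_l1',f_scale=0.0005).x
m=((z>0.1355)&(z<0.147)).astype(np.uint8); m[:,:215]=0; m[:,360:]=0
cs,_=cv2.findContours(m,cv2.RETR_CCOMP,cv2.CHAIN_APPROX_NONE)
for cc in sorted(cs,key=len)[-3:]:
    p=cc[:,0]; p=p[(p[:,1]<292)]
    if len(p)>40:
        q=np.array([onz(c,u,v,0.1395)[:2] for u,v in p]); print('ring top',len(p),fit(q,0.03))
# flange: top z 0.036, wood colour above pad
fl=((z>0.0335)&(z<0.0405)&(h[...,1]>60)).astype(np.uint8); fl[:185]=0; fl[222:]=0; fl[:,:245]=0; fl[:,330:]=0
print('flange px',fl.sum(),h[200,286])
cs,_=cv2.findContours(fl,cv2.RETR_EXTERNAL,cv2.CHAIN_APPROX_NONE); cc=max(cs,key=cv2.contourArea)[:,0]
p=cc[(cc[:,1]<212)&~((abs(cc[:,0]-286)<15)&(cc[:,1]>203))]; q=np.array([onz(c,u,v,0.036)[:2] for u,v in p]); print('flange',len(p),fit(q,0.02), np.median(z[fl>0]))
print('cam-80', np.array(c['xyz'])-0.0801*np.array([0.988,0.153,0]))
s=telemetry.read_state(); print(s['time_s'],s['position'])
E
```

```text
ring top 351 [ 0.5295724  -0.04651275  0.03037459]
flange px 873 [ 17  98 156]
flange 71 [ 0.53125537 -0.04718528  0.01920315] 0.03627219619373623
cam-80 [ 0.53093865 -0.04614723  0.2847823 ]
38.9 [ 0.53111157 -0.04589283  0.0861988 ]
```

The ring is about (-1.7,+0.7) mm off the post axis, inside the 4 mm clearance, so I'll nudge it +1.2 mm in x. Then I'll lower in two stages with a force check between them.

```bash
cat > g2.py <<'E'
import sys
from h import *
F=[]
for i in range(2):
    viewer.capture('side'); s=telemetry.read_state(); F.append(np.r_[s['force'],np.array(s['position'])*1000])
f=np.mean(F,0); bad=f[2]>3 or np.hypot(f[0],f[1])>4
print('t %.2f'%s['time_s'],np.round(f,2),'open %.3f'%s['opening'],'BAD' if bad else 'ok'); sys.exit(1 if bad else 0)
E
python3 -m inch '[{"tx":0.06,"ty":-0.02,"tz":0,"spin":0,"gripper":1},{"tx":0.12,"ty":-0.03,"tz":0,"spin":0,"gripper":1},{"tx":0.12,"ty":-0.03,"tz":-0.4,"spin":0,"gripper":1},{"tx":0.12,"ty":-0.03,"tz":-1,"spin":0,"gripper":1},{"tx":0.12,"ty":-0.03,"tz":-1.7,"spin":0,"gripper":1},{"tx":0.12,"ty":-0.03,"tz":-2.4,"spin":0,"gripper":1},{"tx":0.12,"ty":-0.03,"tz":-3,"spin":0,"gripper":1},{"tx":0.12,"ty":-0.03,"tz":-3.5,"spin":0,"gripper":1},{"tx":0.12,"ty":-0.03,"tz":-3.8,"spin":0,"gripper":1},{"tx":0.12,"ty":-0.03,"tz":-3.8,"spin":0,"gripper":1}]' | head -2; python3 g2.py && python3 -m inch '[{"tx":0,"ty":0,"tz":-0.4,"spin":0,"gripper":1},{"tx":0,"ty":0,"tz":-1,"spin":0,"gripper":1},{"tx":0,"ty":0,"tz":-1.7,"spin":0,"gripper":1},{"tx":0,"ty":0,"tz":-2.4,"spin":0,"gripper":1},{"tx":0,"ty":0,"tz":-3,"spin":0,"gripper":1},{"tx":0,"ty":0,"tz":-3.5,"spin":0,"gripper":1},{"tx":0,"ty":0,"tz":-3.9,"spin":0,"gripper":1},{"tx":0,"ty":0,"tz":-4.1,"spin":0,"gripper":1},{"tx":0,"ty":0,"tz":-4.1,"spin":0,"gripper":1},{"tx":0,"ty":0,"tz":-4.1,"spin":0,"gripper":1}]' | head -2 && python3 g2.py; python3 - <<'E'
from h import *
w=cap('wrist','w15'); a=cap('scene','s15'); b=cap('side','d15')
A=cv2.resize(a['image'][130:240,215:325],(400,400),interpolation=cv2.INTER_CUBIC); B=cv2.resize(b['image'][175:285,250:360],(400,400),interpolation=cv2.INTER_CUBIC)
cv2.imwrite('pics/c15.png',cv2.convertScaleAbs(np.hstack([A,B]),alpha=1.4,beta=10))
E
```

```text
time_s: 39.9
position: [0.5325, -0.0473, 0.0479]
t 40.00 [ 5.0000e-02 -3.3000e-01 -1.5300e+00  5.3285e+02 -4.7340e+01  4.8350e+01] open 0.671 ok
time_s: 41.0
position: [0.533, -0.0473, 0.0075]
t 41.10 [-1.1000e-01 -1.1000e-01 -1.0600e+00  5.3307e+02 -4.7370e+01  7.6800e+00] open 0.671 ok
```

View pics/c15.png

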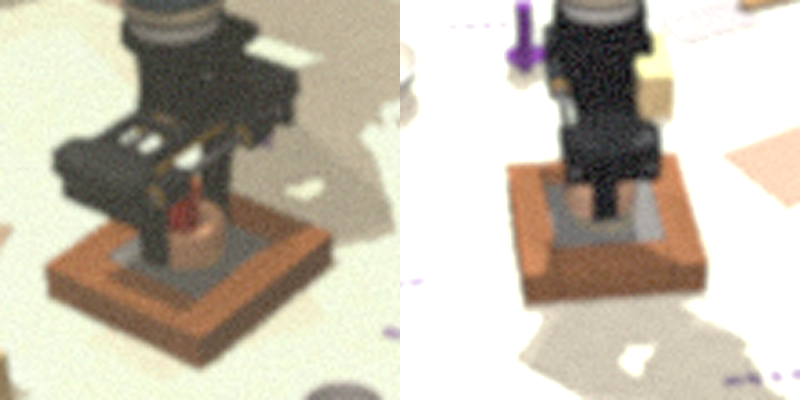

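View pics/w15.png

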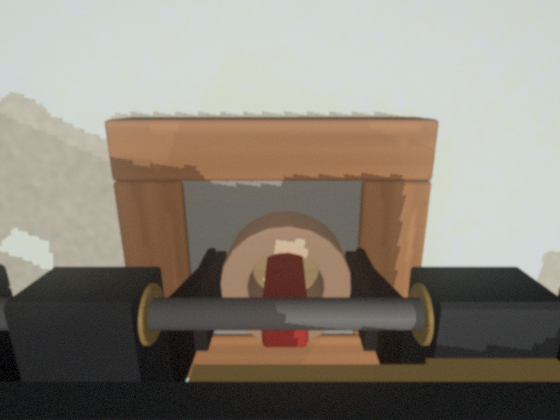

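The scene view shows the ring around the post and the wrist view shows the post inside the ring's hole, with no contact forces. The ring bottom is about 2 mm above the flange. I'll lower 1.5 mm, release, and rise.

```bash
python3 -m inch '[{"tx":0,"ty":0,"tz":-0.1,"spin":0,"gripper":1},{"tx":0,"ty":0,"tz":-0.15,"spin":0,"gripper":1},{"tx":0,"ty":0,"tz":-0.15,"spin":0,"gripper":1},{"tx":0,"ty":0,"tz":-0.15,"spin":0,"gripper":-1},{"tx":0,"ty":0,"tz":-0.15,"spin":0,"gripper":-1},{"tx":0,"ty":0,"tz":-0.15,"spin":0,"gripper":-1},{"tx":0,"ty":0,"tz":-0.15,"spin":0,"gripper":-1},{"tx":0,"ty":0,"tz":-0.15,"spin":0,"gripper":-1},{"tx":0,"ty":0,"tz":-0.15,"spin":0,"gripper":-1},{"tx":0,"ty":0,"tz":-0.15,"spin":0,"gripper":-1}]'; python3 -m inch '[{"tx":0,"ty":0,"tz":0.5,"spin":0,"gripper":-1},{"tx":0,"ty":0,"tz":1.5,"spin":0,"gripper":-1},{"tx":0,"ty":0,"tz":3,"spin":0,"gripper":-1},{"tx":0,"ty":0,"tz":5,"spin":0,"gripper":-1},{"tx":0,"ty":0,"tz":7.5,"spin":0,"gripper":-1},{"tx":0,"ty":0,"tz":10,"spin":0,"gripper":-1},{"tx":0,"ty":0,"tz":12.5,"spin":0,"gripper":-1},{"tx":0,"ty":0,"tz":14.5,"spin":0,"gripper":-1},{"tx":0,"ty":0,"tz":15,"spin":0,"gripper":-1},{"tx":0,"ty":0,"tz":15,"spin":0,"gripper":-1}]'; python3 - <<'E'
from h import *
from scipy.optimize import least_squares
for i in range(5): viewer.capture('side')
w=cap('wrist','w16'); a=cap('scene','s16'); b=cap('side','d16'); st()
A=cv2.resize(a['image'][130:240,215:325],(400,400),interpolation=cv2.INTER_CUBIC); B=cv2.resize(b['image'][175:285,250:360],(400,400),interpolation=cv2.INTER_CUBIC)
cv2.imwrite('pics/c16.png',cv2.convertScaleAbs(np.hstack([A,B]),alpha=1.4,beta=10))
c=w; P=cloud(c); z=P[...,2]; h=cv2.cvtColor(c['image'],cv2.COLOR_BGR2HSV)
fit=lambda q,r0:least_squares(lambda p: np.hypot(q[:,0]-p[0],q[:,1]-p[1])-p[2],[*q.mean(0),r0],loss='soft_l1',f_scale=0.0005).x
near=np.hypot(P[...,0]-0.5317,P[...,1]+0.047)<0.04
m=(near&(z>0.054)&(z<0.067)).astype(np.uint8)
cs,_=cv2.findContours(m,cv2.RETR_EXTERNAL,cv2.CHAIN_APPROX_NONE); cc=max(cs,key=cv2.contourArea)[:,0]
q=np.array([onz(c,u,v,0.060)[:2] for u,v in cc]); print('ring',fit(q,0.03),'px',cc.mean(0))
ring=near&(z>0.056)&(z<0.0655); Q=P[ring]; A_=np.c_[Q[:,:2]-Q[:,:2].mean(0),np.ones(len(Q))]; print('ring top plane slope/z',np.linalg.lstsq(A_,Q[:,2],rcond=None)[0],'median',np.median(Q[:,2]))
red=((h[...,0]<9)|(h[...,0]>172))&(h[...,1]>110)&(z>0.083)&(z<0.1)&near
cs,_=cv2.findContours(red.astype(np.uint8),cv2.RETR_EXTERNAL,cv2.CHAIN_APPROX_NONE); cc=max(cs,key=cv2.contourArea)[:,0]
q=np.array([onz(c,u,v,0.090)[:2] for u,v in cc]).astype(np.float32)*1000; print('post top',cv2.minAreaRect(q),'z',np.percentile(z[red],[10,50,90]))
E
```

```text
time_s: 42.25
position: [0.5328, -0.0473, 0.006]
tcp_rot: [[0.988, 0.153, 0.0], [0.153, -0.988, -0.0], [0.0, 0.0, -1.0]]
force: [0.8, 0.2, -0.3]
opening: 1.0
time_s: 43.25
position: [0.5334, -0.0475, 0.1571]
tcp_rot: [[0.988, 0.153, 0.002], [0.153, -0.988, -0.001], [0.002, 0.001, -1.0]]
force: [0.9, -0.3, -0.3]
opening: 1.0
{'time_s': 43.65, 'position': [0.5324, -0.0472, 0.1551], 'force': [-0.0646, -0.6438, -0.7434], 'moment': [-0.0209, 0.008, 0.0143], 'opening': 1.0014, 'joint_positions': [-17.0543, 25.7062, 96.9227, -0.0007, 57.4654, 64.1348]}
ring [ 0.53290489 -0.04728791  0.02930448] px [286.00520833 196.95833333]
ring top plane slope/z [-0.00188843 -0.00047022  0.05973839] median 0.059772357869439185
post top ((531.69140625, -47.36006164550781), (18.54826545715332, 17.035585403442383), 8.770986557006836) z [0.08825859 0.08963982 0.09058505]
```

View pics/c16.png

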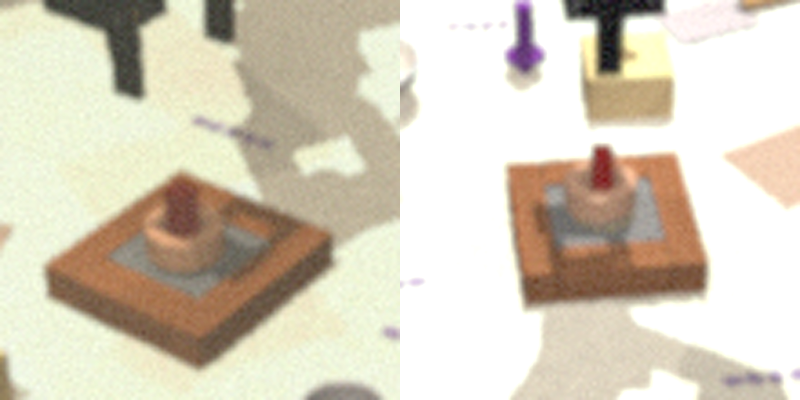

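View pics/w16.png

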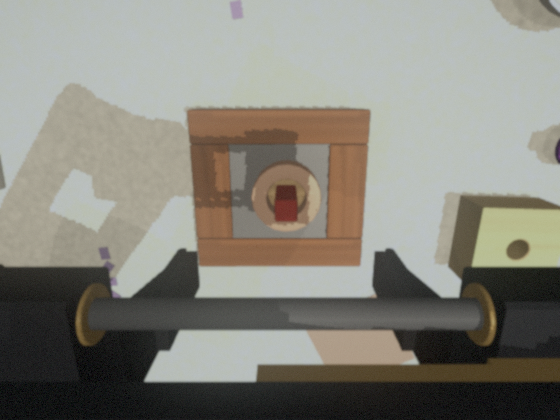

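The ring top is level at z of about 59.7 mm (60 expected) and 1.2 mm off the post axis. The post top is at 89.6 mm, the post is upright, and the gripper is clear. One last check that the bystanders haven't moved, then I'll hand in.

```bash
python3 - <<'E'
from h import *
for n0,n1,boxes in [('scene0','s16',{'jar':(350,170,390,212),'cutter':(292,230,328,262),'bowl':(235,258,292,302),'cup':(392,150,428,195),'pin':(312,202,412,274),'tool':(82,234,156,268)})]:
    a=load(n0)['image']; b=load(n1)['image']
    for k,(x0,y0,x1,y1) in boxes.items():
        A=cv2.cvtColor(a[y0:y1,x0:x1],cv2.COLOR_BGR2GRAY).astype(np.float32); B=cv2.cvtColor(b[y0:y1,x0:x1],cv2.COLOR_BGR2GRAY).astype(np.float32)
        (dx,dy),r=cv2.phaseCorrelate(A,B); print(k,'shift px %.2f %.2f'%(dx,dy),'resp %.2f'%r,'mean diff %.1f'%np.abs(A-B).mean())
st()
E
```

```text
jar shift px -0.09 0.58 resp 1.02 mean diff 4.7
cutter shift px -0.10 0.09 resp 1.06 mean diff 4.5
bowl shift px -0.03 0.47 resp 1.03 mean diff 4.8
cup shift px 0.03 0.51 resp 0.98 mean diff 4.1
pin shift px 0.01 0.05 resp 1.03 mean diff 4.7
tool shift px 0.48 0.05 resp 0.95 mean diff 5.2
{'time_s': 43.65, 'position': [0.5324, -0.0472, 0.1551], 'force': [-0.0646, -0.6438, -0.7434], 'moment': [-0.0209, 0.008, 0.0143], 'opening': 1.0014, 'joint_positions': [-17.0543, 25.7062, 96.9227, -0.0007, 57.4654, 64.1348]}
```

```bash
python3 - <<'E'
from rig import ticket
print(ticket.hand_in())
E
```

```text
the job is handed in; nothing more can be done
None
```

The red post is plugged into the board and pressed home, the napkin ring lies around it on the flange, and I handed the job in at about 44 s. I found the hole by sliding the peg under about 6–8 N and felt it drop in at about 1.5 mm / -6.3 mm from the mark in the board's axes.

**Last checks:**
- **Post:** it stands upright with its top at 89.6 mm (90 mm expected when home), about 7 mm from the mark. The peg pressed the board with no more than about 9 N at any reading, but I only had readings at the end of each move.
- **Ring:** it is level, with its top at 59.7 mm (60 mm expected), about 1.2 mm off the post's axis.
- **Clearance:** the gripper is open and clear of everything.
- **Bystanders:** each has shifted less than 0.6 pixel between the first and last scene pictures, so none has moved noticeably.

**What failed or disagreed:**
- **Row format:** the first two moves were refused because the rows lacked keys; nothing moved.
- **Fingertip position:** the first ring grasp closed on nothing. All three cameras showed the real fingertips about 37 mm above the reported TCP, although the description puts the TCP at the fingertips. I lowered the second grasp by that amount and it held. It also means the post had been held only by its top 12 mm or so.
- **Side drift:** friction pulled the peg 1–2.5 mm off the commanded path during the search, so I worked from the measured positions.

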